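Inspect a riser tube's thread under the loupe

TASK

Take the riser tube (the stainless tube with the thick round collar and the short thread on top) out of the drain rack and stand it, thread up, all the way down in the well of the inspection stand. Then take the loupe from its rest and hold it level in the air, lens centred over the tube's threaded end and at the height marked by the pointer on the stand's post, without the loupe touching the tube; finish while still holding it there. Leave the pointer, the other two tubes and the rest of the things on the counter as they are.

Things in the scene. Friction and masses are not known exactly. Their poses are not given: they have to be found in the camera images.
- riser: Riser tube to be inspected, bare stainless steel, about 0.13 to 0.25 kg, standing upright in one of the rack's three holes (which one varies). Round throughout: shaft 18 mm in diameter with a bevelled foot, from 0 to 75 mm; thick collar 26 mm in diameter from 75 to 97 mm (a good place to grip); threaded nipple 16 mm in diameter from 97 to 120 mm. Origin: centre of its lower end, z along the tube towards the thread; its yaw has no meaning.
- riser_top (a point): Centre of the riser tube's threaded upper end, 120 mm above its lower end.
- plain_tube: Another stainless tube in the rack, to be left there: plain, 18 mm in diameter, 140 mm long, no collar. Origin: centre of its lower end.
- disc_tube: Third stainless tube in the rack, to be left there: 18 mm in diameter, 101 mm long, with a thin disc 36 mm across and 6 mm thick on top. Origin: centre of its lower end.
- rack: White plastic drain rack, fixed, 70 (x) by 230 (y) by 40 mm high, three holes 21 mm wide and 35 mm deep in a row along its y axis at -75, 0 and +75 mm; the tubes stand on the hole floors, 5 mm above the counter. Origin: centre of its underside, z up.
- stand: Aluminium inspection stand, fixed: block 70 by 70 by 45 mm high with a round well in its middle, and on a low foot a 10 mm steel post 205 mm high, at x +70, y -80 mm in the stand's frame, carrying a black pointer. Origin: centre of its underside, z up.
- well (a point): Centre of the well's mouth, on the block's top, 45 mm above the counter; axes those of the stand. The well is 21 mm wide with a 3 mm bevel and 38 mm deep, so a tube fully down has its lower end 38 mm below this point (the riser's top is then 127 mm above the counter).
- focus_mark (a point): Tip of the small black cone of the pointer on the stand's post, which points level towards the well's axis and ends about 80 mm from it. Its height is the height at which the middle of the lens belongs: 157 to 187 mm above the counter, different each time. The pointer slides on the post by friction (3 N); leave it.
- loupe: Loupe, loose, ~0.09 kg, lying flat on its rest: black round frame 64 mm across, 15 mm thick, around a glass lens; square-sided black handle 14 mm wide, 16 mm high, reaching from 30 to 135 mm from the lens centre along the loupe's -x. Origin: on the lens axis at the underside of frame and handle; z up along the lens axis. Grip the handle about 75 mm from the lens centre, where the rest leaves room.
- lens (a point): Middle of the lens, 8 mm above the loupe's origin.
- rest: Wooden loupe rest, fixed: 150 (x) by 50 (y) mm base 6 mm thick with two cross blocks (70 and 50 mm wide) up to 30 mm above the counter: one under the lens (x 40 to 70 mm), one under the handle's end (x -74 to -58 mm). The loupe lies along its x axis, lens centre at x = +55 mm, handle towards -x. Origin: centre of its underside, z up.
- rinse_bottle: Bystander: small white bottle, 44 mm wide, 100 mm high. Origin: centre of its underside, z up.
- cup: Bystander: clear measuring cup, 66 mm wide, 65 mm high. Origin: centre of its underside, z up.
- jar: Bystander: small glass jar, 52 mm wide, 60 mm high. Origin: centre of its underside, z up.
- soap: Bystander: yellow soap bottle, 72 mm wide, 190 mm high. Origin: centre of its underside, z up.
- spoon: Bystander: white plastic spoon, about 200 mm long, lying on the counter along its x axis. Origin: about its middle.
- brush: Bystander: flat brush with a wooden handle, about 200 mm long, lying on the counter along its x axis. Origin: about its middle.
There are look-alikes about, which are no part of the job. What is shaped like the riser but purple is not meant. Several things have the shape of the stand; the one meant has the colours described above.

How it is judged:
On the way, in this order (a step that is already met when the one before it is completed fails the run):
1. the riser tube stands fully down in the well of the stand and is let go (horizontal distance between riser and well below 0.004 m and z of riser in the frame of well below -0.033 m and angle between riser's own z axis and vertical below 0.12 rad and contact force between the fingers and riser below 0.1 N), for 0.2 s.
2. the loupe is lifted clear of its rest by the gripper (height (world z) of lens above 0.07 m and contact force between the fingers and loupe above 1 N), for 0.2 s.
At the end, for the whole second after the job is handed in: Riser released in the well, foot 33+ mm deep, within 4 mm of its axis, tilt under 0.12 rad. Only the gripper holds the loupe, at rest: lens middle within 12 mm sideways of the riser's top centre, within 8 mm of the pointer's height, tilt under 0.14 rad (all of step 1 and horizontal distance between lens and riser_top below 0.012 m and z of lens in the frame of focus_mark between -0.008 and 0.008 m and angle between loupe's own z axis and vertical below 0.14 rad and linear speed of loupe below 0.02 m/s and contact force between the fingers and loupe above 1 N and contact force between loupe and riser below 0.1 N and contact force between loupe and stand below 0.1 N); the arm keeps its last pose, push and grip.
It fails at once if the loupe touches the riser tube (contact force between loupe and riser above 0.5 N).
It fails at once if the pointer is shifted (distance of focus_mark from where it was at the start of the episode above 0.006 m).
It fails at once if one of the other tubes is pulled out or knocked over (distance of any of plain_tube, disc_tube from where it was at the start of the episode above 0.02 m or angle between any of plain_tube, disc_tube's own z axis and vertical above 0.4 rad).
It fails at once if a bystander is pushed away or knocked over (origin moved 25 mm) (distance of any of rinse_bottle, cup, jar, soap, spoon, brush from where it was at the start of the episode above 0.025 m).
It also fails if it takes over 64 s, if anything falls off the work surface, if the arm or the gripper's body presses on something with over 40 N, if the wrist force passes 120 N, or if a joint passes its speed limit or range.

ROBOT

A 6-joint arm with a two-finger parallel gripper is mounted at the origin on the work surface. World frame = base frame: x ahead of the robot, y to its left, z up, the work surface at z = 0. Lengths are in m, angles in rad, forces in N, time in s.
With the tool pointing down it reaches from about 0.275 to 0.875 m from the base axis. Payload 12.5 kg.
Tool frame: the origin (TCP) lies midway between the tips of the shut fingers; the grasp point (between the pads) lies 19 mm behind it; z points along the fingers, y is the direction in which the jaws open and shut (so a half turn about z gives the same grasp; the last joint's range is limited). The gripper opens to 85 mm and grips with 20 to 120 N. Pads are 22 mm wide; open, the fingers measure 114 mm over their backs; the gripper's body (76 mm by 85 mm) begins 54 mm behind the grasp point. The pads swing forward as they close: fully open they stand 13 mm farther back than shut.
Start: joints at [1.257, 0.351, 1.652, -0, 1.139, -0.085], TCP at [0.125, 0.536, 0.231] pointing down, gripper open.
Joint ranges: [-2.75, 2.75], [-0.79, 2.1], [0.01, 2.65], [-1.57, 4.71], [0.07, 3.14], [-2.87, 2.87]. Speed limits (rad/s): [2.22, 2.22, 2.79, 3.14, 3.14, 3.14].

INTERFACE

Orientations are given as a rotation vector (axis times angle).
In Python, from cell import robot gives the robot as it stands.
- The arm moves only by the tool play_rows, never from a script. Its argument "rows" is a list of rows, each an object of numbers: "tx", "ty", "tz": the shift along the tool's x, y, z in cm; "ax", "ay", "az": the turn, a rotation vector about the tool's x, y, z in degrees. In form: [{"tx": .., "ty": .., "tz": .., "ax": .., "ay": .., "az": ..}, ...]. A call has 1 to 12 rows; each row shifts and turns the commanded pose from where the row before left it, along the tool's axes as they then stand; what a row does not reach is not made up. A row lasts 1/10 s, in which the tool goes at most 50 mm and 8.59 degrees, less where a joint would pass 70% of its speed; a pose out of reach is approached as far as the arm can. A call is refused whole if a number of a shift passes 5 or a number of a turn 8.59, either way. A call with a gripper value outside its range is refused whole. "claw" is the finger opening in cm, from 0 to 8.54, set as the call begins (left out, the last holds). The fingers move at their own pace and stop on an object; "force" is the grip in N (left out, the last holds). Time passes only in rows, so rows that do not move let the fingers close. It gives the time, the measured TCP pose, the force and the opening at its end, in the units of the state.
- robot.sense(): the state, without advancing time (a new reading comes with each control period).
- robot.grab_frame(name): name is "scene" or "side" or "wrist"; returns a dict with "pixels" (420x560x3 uint8, blue, green, red), "z_map" (420x560 float32, m along the optical axis (not along the pixel's ray), 0 where there is no reading), "vertical_fov" (degrees; the focal length in pixels is half the picture's height over the tangent of half this angle, whatever the lens; pixels are square), "cx", "cy" (the principal point, pixels), "view" (4x4, takes a point from world to camera coordinates). Camera axes: x right, y up, looking along -z (the intrinsics and any distortion apply to the point x, -y, -z); pixel columns grow to the right and rows downward; lengths in m; the calibration is good to about 2 mm. The wrist camera is an equidistant fisheye: a pixel r from the principal point sees the ray r / f radians off the axis. A picture is of the moment at which its call begins.
- robot.sign_off(): hands the job in, once; it reports no verdict.
Trained networks look in a picture, given as the dict that the camera call returned (one of the last four; its "shot" number tells which), for a name from the list of things; names that differ only in an ending like _2 or _b are one class to them, and where a whole thing is asked for, a point or a joint stands for the part that bears it (a point fixed in the world has none). Each returns a list of dicts, best first, with "confidence" (0 to 1); they miss things now and then, are a little off and sometimes report something else, mostly with a low value. They report only what shows in the picture. A call takes as long as a camera call. They do not tell look-alikes from the thing itself.
- robot.cut_out(picture, name): "region" (420x560 bool, what is visible of it) and "box" ([left, top, width, height] in pixels, round what is visible of it).
- robot.tip_of(picture, name): "position" ([column, row] in pixels: a listed point, or the origin of a listed thing).
The state is a dict: "time_s": time; "joint_positions": joint angles; "qvel": joint speeds; "joint_torque": joint torques, N m; "tool_pos": TCP position; "ee_rot": TCP orientation; "ft_force": force on the tool from outside, world axes, zero at the start; "moment": the same for the moment, N m; "grip_width": finger opening in m.
Only numpy, scipy, OpenCV 4.12 (cv2) and the standard library are available. Lean on these libraries where they do the work, as an engineer would, in place of code of your own. Each camera call takes 0.05 s, during which the arm holds its last target.

## Working session

There is one attempt and no reset: what is moved stays moved. The work goes in short steps, Python scripts to look and compute and a tool call to move; the robot and the scene stay as the last step left them, time stands still between calls to the robot, and variables do not carry over. Pictures are saved under pics/ and viewed, and the job is handed in when it is done.

Besides the shell and the picture viewer there is one more tool, called after "Emit:" as name(argument=value, ...), one argument or row to a line, values as JSON. play_rows: Moves the arm, as the interface text tells. Its arguments: {"type":"object","properties":{"rows":{"type":"array"},"claw":{"type":"number"},"force":{"type":"number"}},"required":["rows"]}

```bash
ls; mkdir -p pics
cat > h.py <<'E'
import numpy as np, cv2
from cell import robot
from scipy.spatial.transform import Rotation as R
def f_of(p): return 210/np.tan(np.radians(p["vertical_fov"])/2)
def save(p,n): cv2.imwrite(f"pics/{n}.png",p["pixels"])
def cam2w(p,X):
    V=np.array(p["view"]); return (np.c_[X,np.ones(len(X))]@np.linalg.inv(V).T)[:,:3]
def ray(p,uv,fish=False):
    uv=np.atleast_2d(uv).astype(float); f=f_of(p); x=(uv[:,0]-p["cx"]); y=(uv[:,1]-p["cy"])
    if fish:
        r=np.hypot(x,y)+1e-9; th=r/f; d=np.c_[np.sin(th)*x/r,np.sin(th)*y/r,np.cos(th)]
    else: d=np.c_[x/f,y/f,np.ones(len(x))]
    return np.c_[d[:,0],-d[:,1],-d[:,2]]
def cloud(p,mask=None,fish=False):
    z=p["z_map"]; m=(z>0) if mask is None else (z>0)&mask
    v,u=np.nonzero(m); d=ray(p,np.c_[u,v],fish); d=d/(-d[:,2:3])
    return cam2w(p,d*z[v,u][:,None]),np.c_[u,v]
def origin_dir(p,uv,fish=False):
    V=np.linalg.inv(np.array(p["view"])); return V[:3,3], ray(p,uv,fish)@V[:3,:3].T
def proj(p,X,fish=False):
    X=np.atleast_2d(X); V=np.array(p["view"]); c=(np.c_[X,np.ones(len(X))]@V.T)[:,:3]
    a=np.c_[c[:,0],-c[:,1],-c[:,2]]; f=f_of(p)
    if fish:
        r=np.hypot(a[:,0],a[:,1])+1e-12; th=np.arctan2(r,a[:,2]); return np.c_[p["cx"]+f*th*a[:,0]/r,p["cy"]+f*th*a[:,1]/r]
    return np.c_[p["cx"]+f*a[:,0]/a[:,2],p["cy"]+f*a[:,1]/a[:,2]]
E
python3 - <<'E'
from h import *
import pickle
print(robot.sense())
for n in ["scene","side","wrist"]:
    p=robot.grab_frame(n); save(p,n+"0"); pickle.dump(p,open(n+"0.pkl","wb"))
    print(n,p.keys(),p["vertical_fov"],p["cx"],p["cy"],np.round(np.linalg.inv(p["view"]),3).tolist())
    for k in ["riser","stand","loupe","rest","rack","plain_tube","disc_tube"]:
        print(k,[(round(r["confidence"],2),r["box"]) for r in robot.cut_out(p,k)])
    for k in ["riser_top","well","focus_mark","lens"]:
        print(k,[(round(r["confidence"],2),np.round(r["position"],1).tolist()) for r in robot.tip_of(p,k)])
E
```

```text
pics
{'time_s': 0.0, 'joint_positions': array([ 1.25739958e+00,  3.51232783e-01,  1.65241913e+00, -3.08233658e-05,
        1.13911298e+00, -8.46045157e-02]), 'qvel': array([ 0.00045982, -0.00021784,  0.00068627, -0.00095379,  0.00051924,
        0.00017746]), 'joint_torque': array([ 1.01615820e-03, -5.06100225e+01, -2.91417360e+01, -5.77716401e-05,
        4.45746206e-03, -1.97052879e-05]), 'tool_pos': array([0.12462273, 0.5353539 , 0.2307622 ]), 'ee_rot': array([-3.58559134e-01, -3.12085771e+00,  1.81358507e-03]), 'ft_force': array([-0.22449197, -0.36482864,  0.30000074]), 'moment': array([-0.06144826, -0.01711802,  0.02392402]), 'grip_width': 0.08548018002085798}
scene dict_keys(['pixels', 'z_map', 'vertical_fov', 'cx', 'cy', 'view', 'shot']) 52.50081574174917 285.2182300720797 205.70588616523307 [[0.248, -0.544, 0.802, 1.288], [0.969, 0.142, -0.203, -0.144], [-0.003, 0.827, 0.562, 0.643], [0.0, 0.0, 0.0, 1.0]]
riser [(0.7, [420.3, 185.5, 10.1, 28.4]), (0.55, [439.5, 207.6, 16.3, 29.9])]
stand [(0.8, [223.1, 296.1, 80.6, 95.7]), (0.73, [382.7, 188.8, 15.8, 28.2]), (0.69, [218.2, 20
[... 1229 characters left out ...]
disc_tube [(0.63, [249.0, 275.9, 13.7, 32.0])]
riser_top [(0.86, [234.5, 301.0]), (0.82, [188.8, 291.9])]
well [(0.86, [204.6, 207.5]), (0.67, [329.4, 175.9]), (0.56, [278.7, 222.9])]
focus_mark [(0.52, [265.7, 172.9]), (0.37, [198.8, 161.8])]
lens [(0.68, [325.2, 177.1])]
wrist dict_keys(['pixels', 'z_map', 'vertical_fov', 'cx', 'cy', 'view', 'shot']) 65.70646984690485 277.6297788066709 204.1659642703684 [[0.228, -0.921, -0.315, 0.042], [0.974, 0.215, 0.073, 0.556], [0.0, -0.324, 0.946, 0.374], [0.0, 0.0, 0.0, 1.0]]
riser []
stand []
loupe []
rest [(0.47, [3.2, 376.0, 9.0, 17.4])]
rack [(0.57, [138.4, 388.5, 18.5, 24.7])]
plain_tube []
disc_tube []
riser_top []
well []
focus_mark []
lens []
```

View pics/scene0.png

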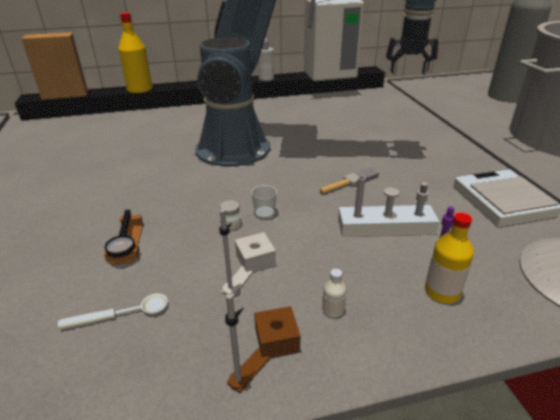

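View pics/side0.png

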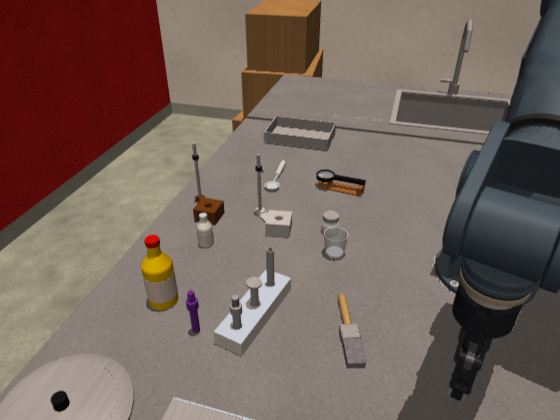

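View pics/wrist0.png

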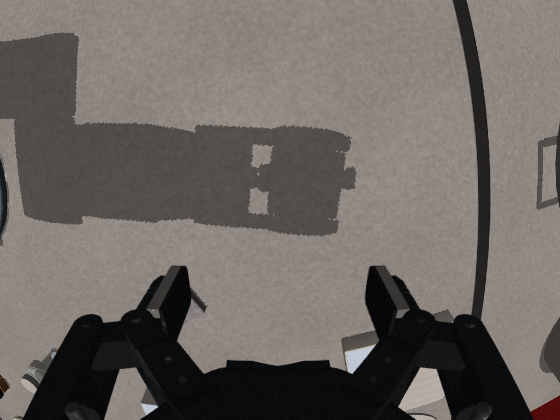

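The riser is the rightmost tube in the rack (scene 423,198; side 236,313). The purple look-alike stands outside the rack. The aluminium stand is at scene (255,250) with its pointer at (224,229); the brown stand at (277,332) isn't the one. Next I'll measure.

Run:
```python
from h import *
import pickle
S=pickle.load(open("scene0.pkl","rb")); D=pickle.load(open("side0.pkl","rb"))
def tri(a,b):
    o1,d1=origin_dir(S,a);o2,d2=origin_dir(D,b);d1=d1[0]/np.linalg.norm(d1);d2=d2[0]/np.linalg.norm(d2)
    A=np.c_[d1,-d2];t=np.linalg.lstsq(A,o2-o1,rcond=None)[0];p,q=o1+t[0]*d1,o2+t[1]*d2
    return np.round((p+q)/2,4),round(np.linalg.norm(p-q),4)
print("well",tri([255,244.4],[278.7,222.9]));print("lens",tri([117.6,244.2],[325.2,177.1]))
print("ptr",tri([224,229.5],[259,168]))
print("riser_top",tri([424,184],[236,297]))
for nm,p in (("scene",S),("side",D)):
    X,uv=cloud(p); 
    # depth map in world
    P=np.full((420,560,3),np.nan); P[uv[:,1],uv[:,0]]=X
    pts={"scene":{"well":(255,244),"blk":(262,240),"riser":(423,185),"purple":(448,212),"ptr":(224,229),"lens":(119,246),"handle":(126,218),"cup":(264,200),"jar":(231,213),"plain":(360,180),"disc":(391,191),"bottle":(335,285),"soap":(450,270),"spoon":(155,304),"brush":(365,177)},
     "side":{"well":(279,218),"blk":(272,215),"riser":(236,300),"ptr":(259,168),"lens":(326,177),"handle":(350,180),"cup":(336,240),"jar":(331,220),"plain":(270,252),"disc":(254,283),"spoon":(272,186),"brush":(352,345)}}[nm]
    for k,(u,v) in pts.items():
        print(nm,k,np.round(P[v,u],3))
    Z=np.where(np.isnan(P[...,2]),-1,P[...,2])
    m=(Z>0.03)&(P[...,0]<1)&(P[...,0]>.25); cv2.imwrite(f"pics/{nm}_m.png",(m*255).astype(np.uint8))
    # rack top
    r=(abs(Z-.04)<.006)&(p["pixels"].min(2)>150); q=P[r]; print("racktop",len(q),np.round(np.nanmedian(q,0),3),np.round(np.nanmin(q,0),3),np.round(np.nanmax(q,0),3))
for nm,p in (("scene",S),("side",D)):
    for (n,b) in ({"scene":[("st",(205,205,75,90)),("rack",(335,165,125,75)),("loupe",(95,200,60,70))],"side":[("st",(245,150,55,90)),("rack",(180,240,115,110)),("loupe",(305,160,70,40))]}[nm]):
        x,y,w,h=b; cv2.imwrite(f"pics/{nm}_{n}.png",cv2.resize(p["pixels"][y:y+h,x:x+w],None,fx=6,fy=6,interpolation=cv2.INTER_CUBIC))
```

```text
well (array([ 0.5621, -0.0251,  0.0354]), np.float64(0.0131))
lens (array([ 0.486 , -0.3217,  0.0362]), np.float64(0.013))
ptr (array([ 0.6481, -0.0993,  0.16  ]), np.float64(0.0015))
riser_top (array([0.5419, 0.3791, 0.1242]), np.float64(0.0016))
scene well [ 0.559 -0.029  0.041]
scene blk [ 0.556 -0.012  0.047]
scene riser [0.548 0.374 0.125]
scene purple [0.646 0.381 0.114]
scene ptr [ 0.655 -0.1    0.167]
scene lens [ 0.493 -0.321  0.043]
scene handle [ 0.396 -0.31   0.049]
scene cup [0.422 0.021 0.062]
scene jar [ 0.445 -0.065  0.054]
scene plain [0.517 0.228 0.143]
scene disc [0.527 0.305 0.107]
scene bottle [0.759 0.084 0.079]
scene soap [0.788 0.302 0.091]
scene spoon [ 0.649 -0.251  0.004]
scene brush [0.511 0.242 0.146]
racktop 3059 [0.531 0.577 0.042] [ 0.4   -0.332  0.034] [0.602 0.748 0.046]
side well [ 0.572 -0.044  0.032]
side blk [ 0.592 -0.041  0.041]
side riser [0.539 0.384 0.122]
side ptr [ 0.646 -0.091  0.164]
side lens [ 0.485 -0.314  0.035]
side handle [ 0.403 -0.305  0.041]
side cup [0.393 0.    0.023]
side jar [ 0.418 -0.044  0.056]
side plain [0.51  0.239 0.142]
side disc [0.526 0.31  0.106]
side spoon [ 0.658 -0.256  0.004]
side brush [0.295 0.342 0.016]
racktop 2567 [0.536 0.357 0.039] [ 0.374 -0.331  0.034] [0.801 0.624 0.046]
```

View pics/scene_st.png

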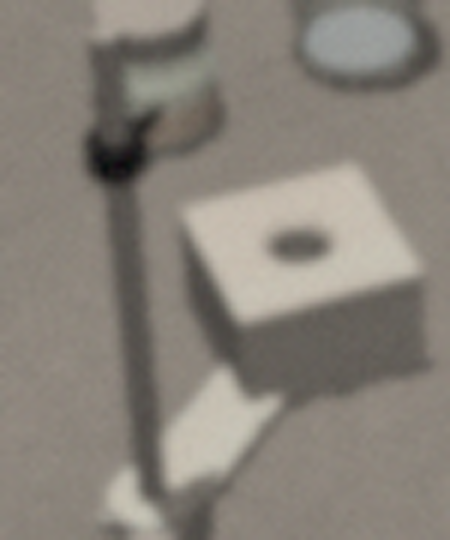

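View pics/side_st.png

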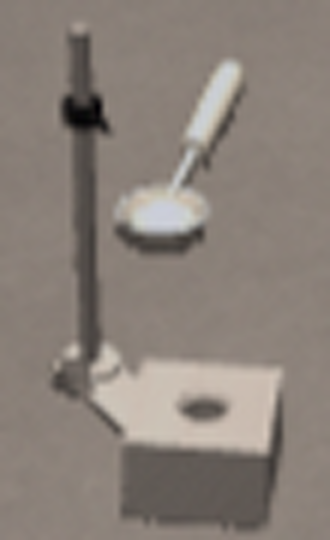

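Emit:
play_rows(
  rows=[
    {"az":8},
    {"az":8},
    {"az":8},
    {"az":8},
    {"az":8},
    {"az":8},
    {"az":8},
    {"az":8},
    {"az":8},
    {"az":8},
    {"az":8},
    {},
  ],
)

```text
$.rows[0]: bad value
```

The crops show the well mouth at scene (255,246) and side (279,218). The cone tip is at scene (231,225) and side (263,172). I'll give every key in each row.

Emit:
play_rows(
  rows=[
    {"tx":0,"ty":0,"tz":0,"ax":0,"ay":0,"az":8},
    {"tx":0,"ty":0,"tz":0,"ax":0,"ay":0,"az":8},
    {"tx":0,"ty":0,"tz":0,"ax":0,"ay":0,"az":8},
    {"tx":0,"ty":0,"tz":0,"ax":0,"ay":0,"az":8},
    {"tx":0,"ty":0,"tz":0,"ax":0,"ay":0,"az":8},
    {"tx":0,"ty":0,"tz":0,"ax":0,"ay":0,"az":8},
    {"tx":0,"ty":0,"tz":0,"ax":0,"ay":0,"az":8},
    {"tx":0,"ty":0,"tz":0,"ax":0,"ay":0,"az":8},
    {"tx":0,"ty":0,"tz":0,"ax":0,"ay":0,"az":8},
    {"tx":0,"ty":0,"tz":0,"ax":0,"ay":0,"az":8},
    {"tx":0,"ty":0,"tz":0,"ax":0,"ay":0,"az":8},
    {"tx":0,"ty":0,"tz":0,"ax":0,"ay":0,"az":0},
  ],
)

```text
time_s: 3.0
tool_pos: [0.1247, 0.5357, 0.2313]
ee_rot: [2.428, 1.994, 0.0]
ft_force: [0.0, -0.1, -0.0]
grip_width: 0.0851
```

```bash
cat >> h.py <<'E'
def delta(target):
    s=robot.sense(); M=R.from_rotvec(s["ee_rot"]).as_matrix()
    print("t",round(s["time_s"],2),"tcp",np.round(s["tool_pos"],4),"toolx",np.round(M[:,0],3),"tooly",np.round(M[:,1],3),"z",np.round(M[:,2],3),"F",np.round(s["ft_force"],1),"w",round(s["grip_width"],4))
    d=M.T@(np.array(target)-s["tool_pos"])*100; print("tool shift cm",np.round(d,2)); return d
E
python3 -c "
from h import *
delta([.545,.40,.30])"
```

```text
t 3.0 tcp [0.1247 0.5357 0.2313] toolx [ 0.195  0.981 -0.   ] tooly [ 0.981 -0.195  0.   ] z [ 0. -0. -1.] F [ 0.  -0.1 -0. ] w 0.0851
tool shift cm [-5.12 43.87 -6.87]
```

Emit:
play_rows(
  rows=[
    {"tx":-0.5,"ty":4.4,"tz":-0.7,"ax":0,"ay":0,"az":0},
    {"tx":-0.5,"ty":4.4,"tz":-0.7,"ax":0,"ay":0,"az":0},
    {"tx":-0.5,"ty":4.4,"tz":-0.7,"ax":0,"ay":0,"az":0},
    {"tx":-0.5,"ty":4.4,"tz":-0.7,"ax":0,"ay":0,"az":0},
    {"tx":-0.5,"ty":4.4,"tz":-0.7,"ax":0,"ay":0,"az":0},
    {"tx":-0.5,"ty":4.4,"tz":-0.7,"ax":0,"ay":0,"az":0},
    {"tx":-0.5,"ty":4.4,"tz":-0.7,"ax":0,"ay":0,"az":0},
    {"tx":-0.5,"ty":4.4,"tz":-0.7,"ax":0,"ay":0,"az":0},
    {"tx":-0.5,"ty":4.4,"tz":-0.7,"ax":0,"ay":0,"az":0},
    {"tx":-0.5,"ty":4.4,"tz":-0.7,"ax":0,"ay":0,"az":0},
    {"tx":0,"ty":0,"tz":0,"ax":0,"ay":0,"az":0},
    {"tx":0,"ty":0,"tz":0,"ax":0,"ay":0,"az":0},
  ],
)

```text
time_s: 4.2
tool_pos: [0.5472, 0.4014, 0.3007]
ee_rot: [-2.424, -1.998, 0.001]
ft_force: [-0.6, -0.1, 0.4]
grip_width: 0.0853
```

Run:
```python
from h import *
import pickle
delta([.545,.378,.2])
p=robot.grab_frame("wrist"); save(p,"wrist1"); pickle.dump(p,open("wrist1.pkl","wb"))
for k in ["riser_top"]:
    print(k,[(round(r["confidence"],2),np.round(r["position"],1).tolist()) for r in robot.tip_of(p,k)])
for k in ["riser"]:
    print(k,[(round(r["confidence"],2),np.round(r["box"],1).tolist()) for r in robot.cut_out(p,k)])
print(np.round(np.linalg.inv(p["view"]),3).tolist())
```

```text
t 4.2 tcp [0.5472 0.4014 0.3007] toolx [ 0.191  0.982 -0.   ] tooly [ 0.982 -0.191 -0.001] z [-0.001 -0.    -1.   ] F [-0.6 -0.1  0.4] w 0.0853
tool shift cm [-2.33  0.23 10.07]
riser_top [(0.73, [276.0, 202.7])]
riser [(0.8, [339.6, 150.7, 37.6, 32.0]), (0.6, [265.9, 176.0, 23.3, 32.5])]
[[0.981, 0.18, 0.064, 0.563], [-0.192, 0.928, 0.319, 0.485], [-0.002, -0.325, 0.946, 0.443], [0.0, 0.0, 0.0, 1.0]]
```

View pics/wrist1.png

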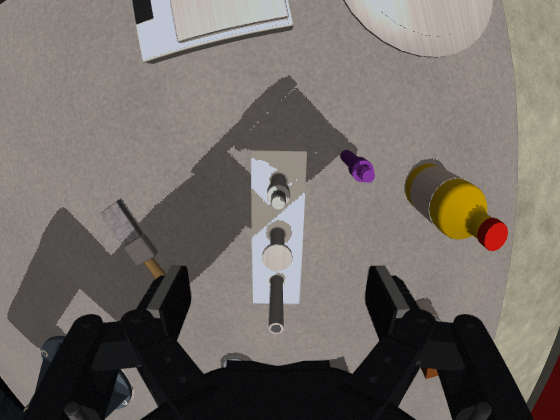

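The wrist view shows the riser's threaded top at about (277,202) between the jaws, with the disc tube (277,254) and plain tube (276,327) behind it. The purple one is at (358,166). Next I'll intersect the rays.

Run:
```python
from h import *
import pickle
p=pickle.load(open("wrist1.pkl","rb"))
cv2.imwrite("pics/w1c.png",cv2.resize(p["pixels"][150:350,220:340],None,fx=3,fy=3,interpolation=cv2.INTER_CUBIC))
for uv,h in (((277,203),.125),((277,255),.106),((276,327.5),.145)):
    o,d=origin_dir(p,uv,True); d=d[0]; t=(h-o[2])/d[2]; print(np.round(o+t*d,4))
X,uv=cloud(p,fish=True)
P=np.full((420,560,3),np.nan); P[uv[:,1],uv[:,0]]=X
for v in range(165,212,3): print(v,np.round(P[v,277],3))
# points high near riser
m=(X[:,2]>.115)&(abs(X[:,0]-.545)<.03)&(abs(X[:,1]-.378)<.03); print(m.sum(),np.round(X[m].mean(0),4),np.round(X[m].min(0),3),np.round(X[m].max(0),3))
m=(abs(X[:,2]-.04)<.004)&(abs(X[:,0]-.53)<.06)&(abs(X[:,1]-.31)<.14);q=X[m][:,:2].astype(np.float32)
print(cv2.minAreaRect(q))
# refined triangulation riser top with 3 cams
S=pickle.load(open("scene0.pkl","rb")); D=pickle.load(open("side0.pkl","rb"))
def tri(l):
    A=np.zeros((3,3));b=np.zeros(3)
    for q,u,f in l:
        o,d=origin_dir(q,u,f);d=d[0]/np.linalg.norm(d[0]);I=np.eye(3)-np.outer(d,d);A+=I;b+=I@o
    return np.linalg.solve(A,b)
print("tri",tri([(S,(424,184),0),(D,(236,297),0),(p,(277,203),1)]))
```

```text
[0.5407 0.3795 0.125 ]
[0.527  0.3102 0.106 ]
[0.511 0.234 0.145]
165 [0.545 0.401 0.04 ]
168 [0.544 0.397 0.04 ]
171 [0.543 0.393 0.04 ]
174 [0.542 0.388 0.035]
177 [0.542 0.388 0.051]
180 [0.542 0.388 0.065]
183 [0.543 0.392 0.093]
186 [0.543 0.391 0.103]
189 [0.542 0.388 0.103]
192 [0.542 0.388 0.113]
195 [0.542 0.387 0.12 ]
198 [0.542 0.385 0.127]
201 [0.541 0.381 0.124]
204 [0.54  0.378 0.124]
207 [0.54  0.375 0.125]
210 [0.533 0.342 0.041]
201 [0.5424 0.3815 0.1277] [0.534 0.373 0.116] [0.574 0.408 0.396]
((0.5260211229324341, 0.3066996932029724), (0.23081813752651215, 0.07071171700954437), 78.0412826538086)
tri [0.5413594  0.379295   0.12425511]
```

View pics/w1c.png

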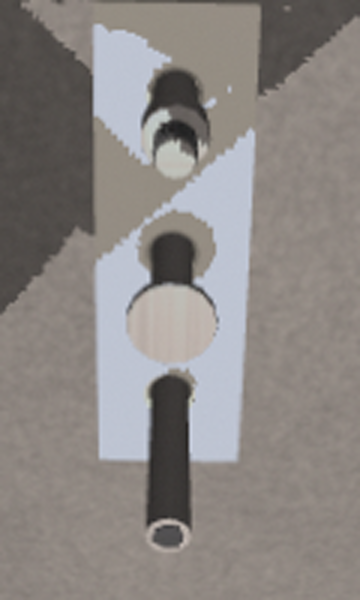

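```bash
python3 -c "
from h import *
delta([.5412,.3797,.07])"
```

```text
t 4.35 tcp [0.5458 0.4024 0.3012] toolx [ 0.19   0.982 -0.   ] tooly [ 0.982 -0.19  -0.   ] z [-0.001 -0.    -1.   ] F [ 0.4 -0.2  1. ] w 0.0852
tool shift cm [-2.310e+00 -1.000e-02  2.312e+01]
```

Emit:
play_rows(
  rows=[
    {"tx":-2.3,"ty":0,"tz":0,"ax":0,"ay":0,"az":0},
    {"tx":0,"ty":0,"tz":4,"ax":0,"ay":0,"az":0},
    {"tx":0,"ty":0,"tz":4,"ax":0,"ay":0,"az":0},
    {"tx":0,"ty":0,"tz":3,"ax":0,"ay":0,"az":0},
    {"tx":0,"ty":0,"tz":0,"ax":0,"ay":0,"az":0},
    {"tx":0,"ty":0,"tz":0,"ax":0,"ay":0,"az":0},
    {"tx":0,"ty":0,"tz":0,"ax":0,"ay":0,"az":0},
  ],
  claw=6,
  force=40,
)

```text
time_s: 5.05
tool_pos: [0.5429, 0.3801, 0.1938]
ee_rot: [2.425, 1.997, 0.005]
ft_force: [-0.6, 0.4, 0.1]
grip_width: 0.0601
```

Run:
```python
from h import *
delta([.5412,.3797,.07])
p=robot.grab_frame("wrist"); save(p,"wrist2")
print(proj(p,[[.5412,.3797,.125],[.5412,.3797,.102]],True))
```

```text
t 5.05 tcp [0.5429 0.3801 0.1938] toolx [0.192 0.981 0.002] tooly [ 0.981 -0.192  0.003] z [ 0.003  0.002 -1.   ] F [-0.6  0.4  0.1] w 0.0601
tool shift cm [-0.1  -0.19 12.37]
[[277.00126758 222.59766055]
 [277.01943193 211.35419509]]
```

View pics/wrist2.png

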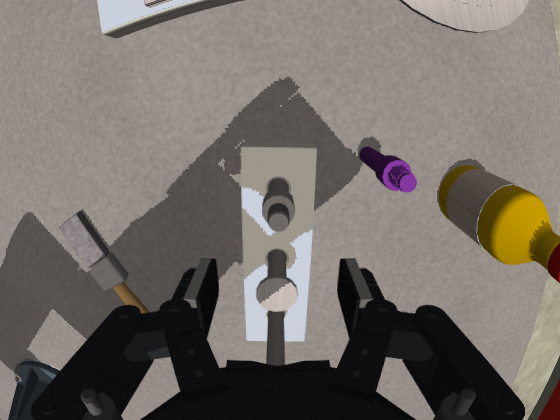

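The riser's top shows at (278,223), where I predicted (277,223), and it lies between the pads. Going down.

Emit:
play_rows(
  rows=[
    {"tx":-0.1,"ty":-0.1,"tz":2.4,"ax":0,"ay":0,"az":0},
    {"tx":0,"ty":0,"tz":2,"ax":0,"ay":0,"az":0},
    {"tx":0,"ty":0,"tz":2,"ax":0,"ay":0,"az":0},
    {"tx":0,"ty":0,"tz":2,"ax":0,"ay":0,"az":0},
    {"tx":0,"ty":0,"tz":2,"ax":0,"ay":0,"az":0},
    {"tx":0,"ty":0,"tz":2,"ax":0,"ay":0,"az":0},
    {"tx":0,"ty":0,"tz":0,"ax":0,"ay":0,"az":0},
    {"tx":0,"ty":0,"tz":0,"ax":0,"ay":0,"az":0},
  ],
)

```text
time_s: 5.9
tool_pos: [0.5418, 0.3789, 0.0687]
ee_rot: [2.426, 1.996, 0.002]
ft_force: [-1.1, 0.5, 1.2]
grip_width: 0.0599
```

Emit:
play_rows(
  rows=[
    {"tx":0,"ty":0,"tz":0,"ax":0,"ay":0,"az":0},
    {"tx":0,"ty":0,"tz":0,"ax":0,"ay":0,"az":0},
    {"tx":0,"ty":0,"tz":0,"ax":0,"ay":0,"az":0},
    {"tx":0,"ty":0,"tz":0,"ax":0,"ay":0,"az":0},
    {"tx":0,"ty":0,"tz":0,"ax":0,"ay":0,"az":0},
    {"tx":0,"ty":0,"tz":0,"ax":0,"ay":0,"az":0},
    {"tx":0,"ty":0,"tz":0,"ax":0,"ay":0,"az":0},
    {"tx":0,"ty":0,"tz":0,"ax":0,"ay":0,"az":0},
  ],
  claw=0,
  force=40,
)

```text
time_s: 6.7
tool_pos: [0.5419, 0.3789, 0.0686]
ee_rot: [2.426, 1.996, 0.003]
ft_force: [-0.3, 0.3, 7.3]
grip_width: 0.0246
```

Run:
```python
from h import *
delta([.5412,.3797,.07])
```

```text
t 6.7 tcp [0.5419 0.3789 0.0686] toolx [0.193 0.981 0.001] tooly [ 0.981 -0.193  0.002] z [ 0.002  0.001 -1.   ] F [-0.3  0.3  7.3] w 0.0246
tool shift cm [ 0.07 -0.08 -0.14]
```

Emit:
play_rows(
  rows=[
    {"tx":0,"ty":0,"tz":-1,"ax":0,"ay":0,"az":0},
    {"tx":0,"ty":0,"tz":-1,"ax":0,"ay":0,"az":0},
    {"tx":0,"ty":0,"tz":-1.5,"ax":0,"ay":0,"az":0},
    {"tx":0,"ty":0,"tz":-2,"ax":0,"ay":0,"az":0},
    {"tx":0,"ty":0,"tz":-2.5,"ax":0,"ay":0,"az":0},
    {"tx":0,"ty":0,"tz":-3,"ax":0,"ay":0,"az":0},
    {"tx":0,"ty":0,"tz":-3,"ax":0,"ay":0,"az":0},
    {"tx":0,"ty":0,"tz":-3,"ax":0,"ay":0,"az":0},
    {"tx":0,"ty":0,"tz":-2,"ax":0,"ay":0,"az":0},
    {"tx":0,"ty":0,"tz":0,"ax":0,"ay":0,"az":0},
  ],
)

```text
time_s: 7.7
tool_pos: [0.542, 0.379, 0.2615]
ee_rot: [2.425, 1.995, 0.009]
ft_force: [0.5, 0.1, -2.5]
grip_width: 0.0248
```

Run:
```python
from h import *
import pickle
delta([.565,-.035,.25])
p=robot.grab_frame("wrist"); save(p,"wrist3")
p=robot.grab_frame("side"); save(p,"side3"); pickle.dump(p,open("side3.pkl","wb"))
```

```text
t 7.7 tcp [0.542  0.379  0.2615] toolx [0.193 0.981 0.004] tooly [ 0.981 -0.193  0.004] z [ 0.005  0.003 -1.   ] F [ 0.5  0.1 -2.5] w 0.0248
tool shift cm [-40.19  10.22   1.03]
```

View pics/wrist3.png

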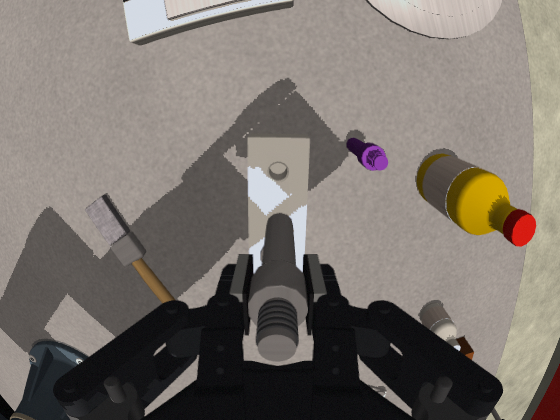

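View pics/side3.png

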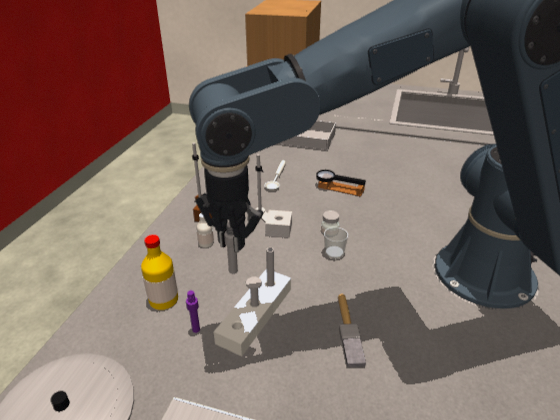

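The riser is gripped and upright, and the other tubes are still in place. I'll move to a viewpoint beside the stand.

Run:
```python
from h import *
delta([.49,.0,.265])
```

```text
t 7.8 tcp [0.5409 0.3783 0.2572] toolx [ 0.193  0.981 -0.   ] tooly [ 0.981 -0.193 -0.   ] z [-0. -0. -1.] F [-1.  -0.5 -2.6] w 0.0243
tool shift cm [-38.1    2.29  -0.78]
```

Emit:
play_rows(
  rows=[
    {"tx":-2.1,"ty":0.2,"tz":-0.8,"ax":0,"ay":0,"az":0},
    {"tx":-4,"ty":0.2,"tz":0,"ax":0,"ay":0,"az":0},
    {"tx":-4,"ty":0.2,"tz":0,"ax":0,"ay":0,"az":0},
    {"tx":-4,"ty":0.2,"tz":0,"ax":0,"ay":0,"az":0},
    {"tx":-4,"ty":0.2,"tz":0,"ax":0,"ay":0,"az":0},
    {"tx":-4,"ty":0.2,"tz":0,"ax":0,"ay":0,"az":0},
    {"tx":-4,"ty":0.3,"tz":0,"ax":0,"ay":0,"az":0},
    {"tx":-4,"ty":0.3,"tz":0,"ax":0,"ay":0,"az":0},
    {"tx":-4,"ty":0.3,"tz":0,"ax":0,"ay":0,"az":0},
    {"tx":-4,"ty":0.4,"tz":0,"ax":0,"ay":0,"az":0},
    {"tx":0,"ty":0,"tz":0,"ax":0,"ay":0,"az":0},
    {"tx":0,"ty":0,"tz":0,"ax":0,"ay":0,"az":0},
  ],
)

```text
time_s: 9.0
tool_pos: [0.4917, -0.0007, 0.2642]
ee_rot: [-2.427, -1.993, 0.002]
ft_force: [-0.4, -0.3, -2.5]
grip_width: 0.0251
```

Run:
```python
from h import *
import pickle
delta([.49,.0,.265])
p=robot.grab_frame("wrist"); save(p,"wrist4"); pickle.dump(p,open("wrist4.pkl","wb"))
q=robot.grab_frame("side"); save(q,"side4"); pickle.dump(q,open("side4.pkl","wb"))
print([(round(r["confidence"],2),np.round(r["position"],1).tolist()) for r in robot.tip_of(p,"well")])
```

```text
t 9.0 tcp [ 0.4917 -0.0007  0.2642] toolx [0.195 0.981 0.   ] tooly [ 0.981 -0.195 -0.002] z [-0.002  0.    -1.   ] F [-0.4 -0.3 -2.5] w 0.0251
tool shift cm [ 0.04 -0.18 -0.08]
[(0.9, [348.3, 185.9]), (0.6, [502.4, 158.0])]
```

View pics/wrist4.png

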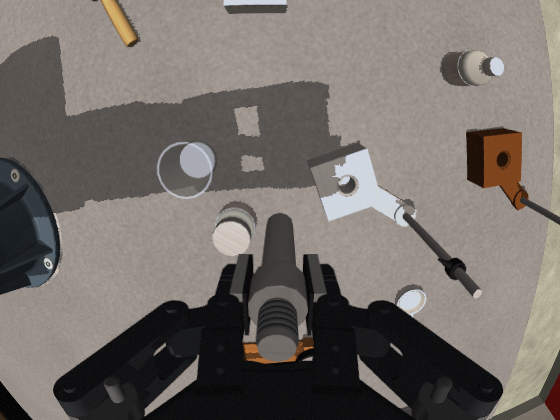

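View pics/side4.png

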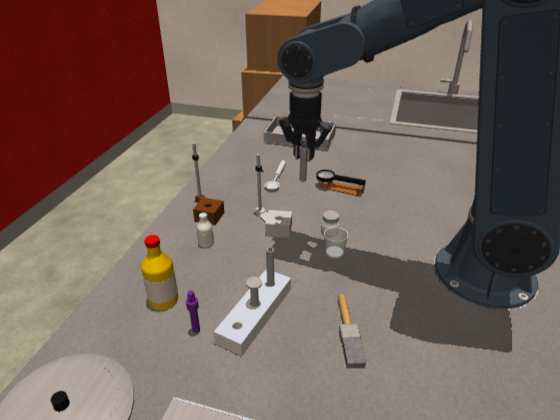

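The wrist view shows the well mouth at about (347,184), the held riser's foot at (281,217), and the pointer at (455,268). Now I'll locate the well and the tube's axis relative to the tool.

Run:
```python
from h import *
import pickle
p=pickle.load(open("wrist4.pkl","rb")); S=pickle.load(open("scene0.pkl","rb")); D=pickle.load(open("side0.pkl","rb"))
cv2.imwrite("pics/w4c.png",cv2.resize(p["pixels"][140:300,250:500],None,fx=3.2,fy=3.2,interpolation=cv2.INTER_CUBIC))
for uv in ((347,184),(348.3,185.9)):
    o,d=origin_dir(p,uv,True); d=d[0]; print("well",np.round(o+(.045-o[2])/d[2]*d,4))
for q,uv in ((S,(255,245.5)),(D,(278.8,218))):
    o,d=origin_dir(q,uv); d=d[0]; print("well sc/sd",np.round(o+(.045-o[2])/d[2]*d,4))
X,uv=cloud(p,fish=True)
m=(abs(X[:,2]-.045)<.005)&(abs(X[:,0]-.563)<.06)&(abs(X[:,1]+.03)<.06)
c,s,a=cv2.minAreaRect(X[m][:,:2].astype(np.float32)); print("block top",m.sum(),c,s,a,X[m][:,2].mean())
tcp=np.array([.4917,-.0007,.2642])
# tube points: in tool column
r=X-tcp; m=(np.hypot(r[:,0],r[:,1]+.0)<.03)&(X[:,2]>.17)&(X[:,2]<.25)&(uv[:,1]<300)
for z in np.arange(.18,.25,.01):
    k=m&(abs(X[:,2]-z)<.005); 
    if k.sum()>5: print(round(z,3),k.sum(),np.round(np.median(X[k],0)-tcp,4),np.round(X[k].min(0)-tcp,4),np.round(X[k].max(0)-tcp,4))
def tri(l):
    A=np.zeros((3,3));b=np.zeros(3)
    for q,u,f in l:
        o,d=origin_dir(q,u,f);d=d[0]/np.linalg.norm(d[0]);I=np.eye(3)-np.outer(d,d);A+=I;b+=I@o
    return np.linalg.solve(A,b)
print("tip 2cam",tri([(S,(230.8,224.7),0),(D,(263,171.7),0)]))
```

```text
well [ 0.5667 -0.0297  0.045 ]
well [ 0.568  -0.0323  0.045 ]
well sc/sd [ 0.5692 -0.0309  0.045 ]
well sc/sd [ 0.5671 -0.0269  0.045 ]
block top 3164 (0.5668155550956726, -0.031279776245355606) (0.07021400332450867, 0.07142572104930878) 8.77092170715332 0.04495132932709996
0.2 17 [-0.0014  0.009  -0.0598] [-0.0077  0.0053 -0.0612] [ 0.0068  0.0097 -0.0593]
0.21 141 [ 0.002   0.0084 -0.0541] [-0.0085  0.0009 -0.0592] [ 0.0085  0.0099 -0.0492]
0.22 164 [ 0.0014  0.0084 -0.0438] [-0.009  -0.0013 -0.0492] [ 0.0084  0.0103 -0.0392]
0.23 188 [ 0.0016  0.0085 -0.0339] [-0.0089 -0.0011 -0.0392] [ 0.0084  0.01   -0.0293]
0.24 214 [ 0.0013  0.0086 -0.0239] [-0.0093 -0.0004 -0.0292] [ 0.0084  0.0102 -0.0192]
0.25 107 [ 0.0014  0.0085 -0.0164] [-0.0094 -0.0008 -0.0192] [ 0.0082  0.0104 -0.0142]
tip 2cam [ 0.63167489 -0.084919    0.15732903]
```

View pics/w4c.png

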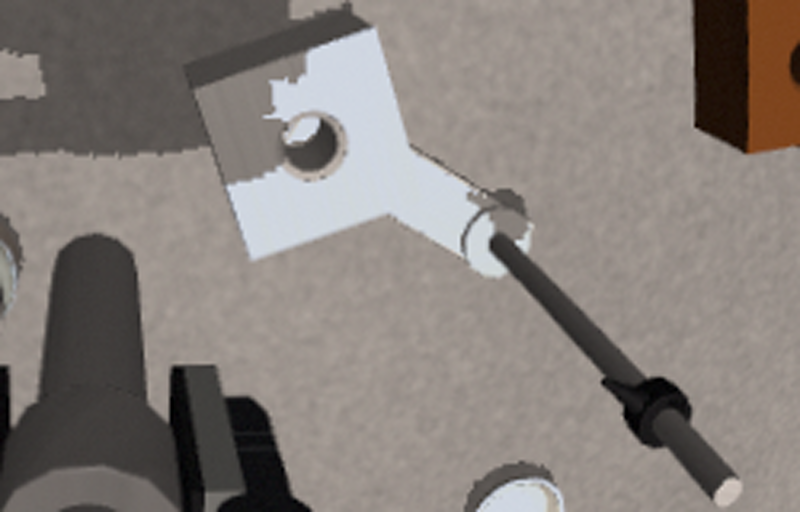

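Run:
```python
from h import *
delta([.5676,-.0323,.15])
```

```text
t 9.15 tcp [0.4922 0.0007 0.2647] toolx [0.192 0.981 0.   ] tooly [ 0.981 -0.192 -0.001] z [-0.001  0.    -1.   ] F [ 0.  -0.5 -1.8] w 0.0249
tool shift cm [-1.79  8.05 11.46]
```

Emit:
play_rows(
  rows=[
    {"tx":-0.4,"ty":2,"tz":0,"ax":0,"ay":0,"az":0},
    {"tx":-0.5,"ty":3,"tz":0,"ax":0,"ay":0,"az":0},
    {"tx":-0.9,"ty":3,"tz":2,"ax":0,"ay":0,"az":0},
    {"tx":0,"ty":0,"tz":3,"ax":0,"ay":0,"az":0},
    {"tx":0,"ty":0,"tz":3,"ax":0,"ay":0,"az":0},
    {"tx":0,"ty":0,"tz":2.4,"ax":0,"ay":0,"az":0},
    {"tx":0,"ty":0,"tz":0.6,"ax":0,"ay":0,"az":0},
    {"tx":0,"ty":0,"tz":0,"ax":0,"ay":0,"az":0},
    {"tx":0,"ty":0,"tz":0,"ax":0,"ay":0,"az":0},
    {"tx":0,"ty":0,"tz":0,"ax":0,"ay":0,"az":0},
  ],
)

```text
time_s: 10.15
tool_pos: [0.5681, -0.0332, 0.1567]
ee_rot: [2.424, 1.995, 0.002]
ft_force: [0.0, 0.5, -1.7]
grip_width: 0.0247
```

Run:
```python
from h import *
import pickle
p=robot.grab_frame("wrist"); save(p,"wrist5"); pickle.dump(p,open("wrist5.pkl","wb"))
delta([.5676,-.0323,.15]); tcp=robot.sense()["tool_pos"]
q=robot.grab_frame("side"); save(q,"side5"); s=robot.grab_frame("scene"); save(s,"scene5")
pickle.dump((q,s),open("ss5.pkl","wb"))
X,uv=cloud(p,fish=True)
m=(abs(X[:,2]-.045)<.005)&(abs(X[:,0]-.563)<.06)&(abs(X[:,1]+.03)<.06)
print(cv2.minAreaRect(X[m][:,:2].astype(np.float32)))
m=(np.hypot(*(X[:,:2]-tcp[:2]).T)<.03)&(uv[:,1]<300)
for z in np.arange(.06,.15,.01):
    k=m&(abs(X[:,2]-z)<.005)
    if k.sum()>5: print(round(z,3),k.sum(),np.round(X[k].min(0),4),np.round(X[k].max(0),4))
cv2.imwrite("pics/w5c.png",cv2.resize(p["pixels"][120:320,180:430],None,fx=3,fy=3))
cv2.imwrite("pics/s5c.png",np.hstack([cv2.resize(q["pixels"][150:250,235:305],None,fx=5.5,fy=5.5),cv2.resize(s["pixels"][190:290,210:280],None,fx=5.5,fy=5.5)]))
```

```text
t 10.2 tcp [ 0.568  -0.0332  0.1565] toolx [0.192 0.981 0.   ] tooly [ 0.981 -0.192  0.002] z [ 0.002 -0.    -1.   ] F [-0.6 -0.2 -2.6] w 0.0251
tool shift cm [ 0.08 -0.06  0.65]
((0.5668282508850098, -0.03148603439331055), (0.07064923644065857, 0.07089115679264069), 9.058462142944336)
0.1 119 [ 0.5597 -0.0333  0.0952] [ 0.5768 -0.0228  0.1049]
0.11 160 [ 0.5591 -0.0341  0.105 ] [ 0.5767 -0.0229  0.115 ]
0.12 179 [ 0.5593 -0.033   0.115 ] [ 0.5766 -0.0228  0.1249]
0.13 203 [ 0.559  -0.0337  0.1252] [ 0.5766 -0.023   0.135 ]
0.14 236 [ 0.5588 -0.0341  0.135 ] [ 0.5764 -0.0225  0.145 ]
```

View pics/w5c.png

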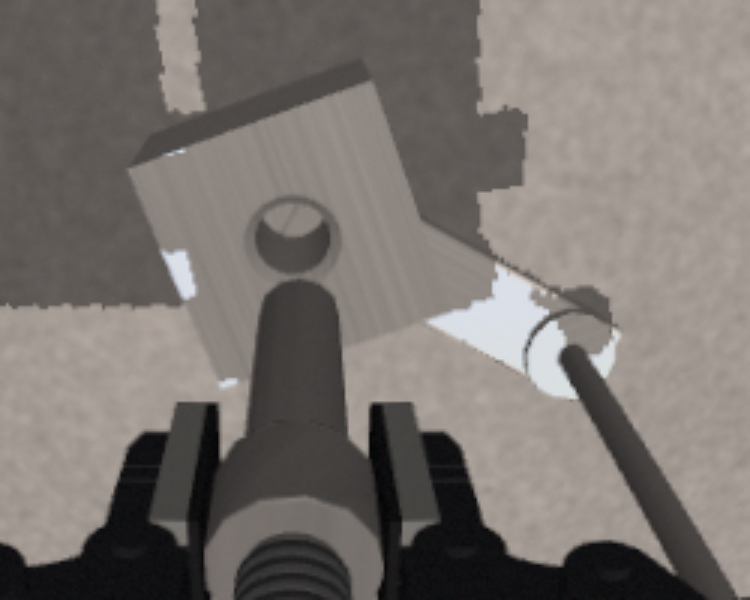

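View pics/s5c.png

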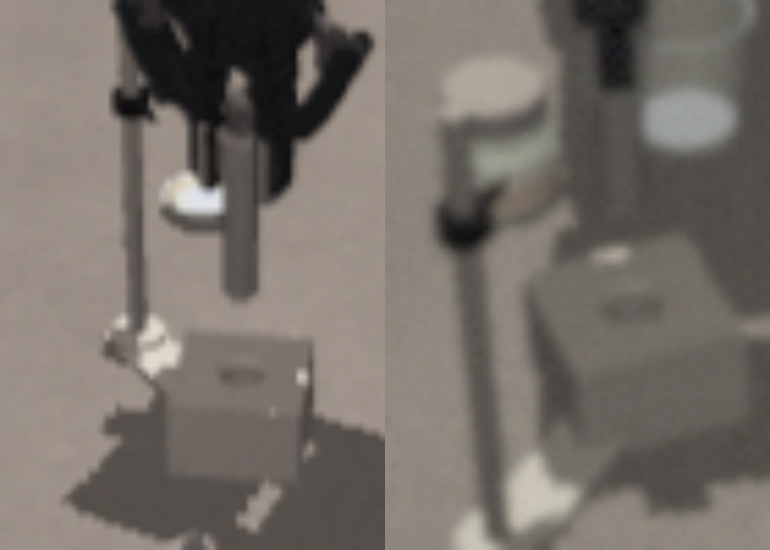

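Run:
```python
from h import *
import pickle
p=pickle.load(open("wrist5.pkl","rb"))
for uv in ((277.7,198.5),):
    o,d=origin_dir(p,uv,True); d=d[0]; print("well",np.round(o+(.045-o[2])/d[2]*d,4))
X,uv=cloud(p,fish=True)
m=(abs(X[:,2]-.045)<.004)&(np.hypot(X[:,0]-.567,X[:,1]+.0315)<.03)
im=np.zeros((420,560),np.uint8); im[uv[m,1],uv[m,0]]=255
# ring inner edges along world axes
Q=X[m]; a=np.arctan2(Q[:,1]+.0315,Q[:,0]-.567); r=np.hypot(Q[:,1]+.0315,Q[:,0]-.567)
for k in range(-180,180,30):
    s=(np.degrees(a)>=k)&(np.degrees(a)<k+30); print(k,s.sum(),round(r[s].min(),4) if s.any() else None)
```

```text
well [ 0.5676 -0.03    0.045 ]
-180 281 0.0104
-150 245 0.0103
-120 19 0.0102
-90 114 0.0104
-60 282 0.0103
-30 293 0.0101
0 291 0.0103
30 301 0.0102
60 302 0.0103
90 299 0.0104
120 296 0.0104
150 285 0.0106
```

Emit:
play_rows(
  rows=[
    {"tx":0,"ty":-0.09,"tz":2,"ax":0,"ay":0,"az":0},
    {"tx":0,"ty":0,"tz":2,"ax":0,"ay":0,"az":0},
    {"tx":0,"ty":0,"tz":0.5,"ax":0,"ay":0,"az":0},
    {"tx":0,"ty":0,"tz":0.5,"ax":0,"ay":0,"az":0},
    {"tx":0,"ty":0,"tz":0.5,"ax":0,"ay":0,"az":0},
    {"tx":0,"ty":0,"tz":0.3,"ax":0,"ay":0,"az":0},
    {"tx":0,"ty":0,"tz":0,"ax":0,"ay":0,"az":0},
    {"tx":0,"ty":0,"tz":0,"ax":0,"ay":0,"az":0},
  ],
)

```text
time_s: 11.1
tool_pos: [0.5667, -0.0332, 0.0976]
ee_rot: [2.426, 1.996, 0.0]
ft_force: [0.1, -0.1, -1.8]
grip_width: 0.0251
```

Run:
```python
from h import *
delta([.5671,-.0325,.068])
```

```text
t 11.1 tcp [ 0.5667 -0.0332  0.0976] toolx [0.193 0.981 0.   ] tooly [ 0.981 -0.193  0.   ] z [ 0. -0. -1.] F [ 0.1 -0.1 -1.8] w 0.0251
tool shift cm [0.07 0.03 2.96]
```

The foot is about 8 mm into the well and the side force is near zero, so I'll continue down.

Emit:
play_rows(
  rows=[
    {"tx":0,"ty":0,"tz":0.5,"ax":0,"ay":0,"az":0},
    {"tx":0,"ty":0,"tz":0.5,"ax":0,"ay":0,"az":0},
    {"tx":0,"ty":0,"tz":0.5,"ax":0,"ay":0,"az":0},
    {"tx":0,"ty":0,"tz":0.5,"ax":0,"ay":0,"az":0},
    {"tx":0,"ty":0,"tz":0.4,"ax":0,"ay":0,"az":0},
    {"tx":0,"ty":0,"tz":0.2,"ax":0,"ay":0,"az":0},
    {"tx":0,"ty":0,"tz":0.1,"ax":0,"ay":0,"az":0},
    {"tx":0,"ty":0,"tz":0,"ax":0,"ay":0,"az":0},
    {"tx":0,"ty":0,"tz":0,"ax":0,"ay":0,"az":0},
  ],
)

```text
time_s: 12.0
tool_pos: [0.5669, -0.0331, 0.0715]
ee_rot: [2.425, 1.996, 0.001]
ft_force: [-3.6, 1.6, 10.8]
grip_width: 0.0251
```

Emit:
play_rows(
  rows=[
    {"tx":0,"ty":0,"tz":0.1,"ax":0,"ay":0,"az":0},
    {"tx":0,"ty":0,"tz":0,"ax":0,"ay":0,"az":0},
    {"tx":0,"ty":0,"tz":0,"ax":0,"ay":0,"az":0},
  ],
)

```text
time_s: 12.3
tool_pos: [0.5672, -0.0331, 0.0713]
ee_rot: [2.425, 1.995, 0.002]
ft_force: [-6.4, 1.5, 20.1]
grip_width: 0.0246
```

Run:
```python
from h import *
q=robot.grab_frame("side"); save(q,"side6"); s=robot.grab_frame("scene")
cv2.imwrite("pics/s6c.png",np.hstack([cv2.resize(q["pixels"][150:250,235:305],None,fx=5.5,fy=5.5),cv2.resize(s["pixels"][190:290,210:280],None,fx=5.5,fy=5.5)]))
```

```text
(no output)
```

View pics/s6c.png

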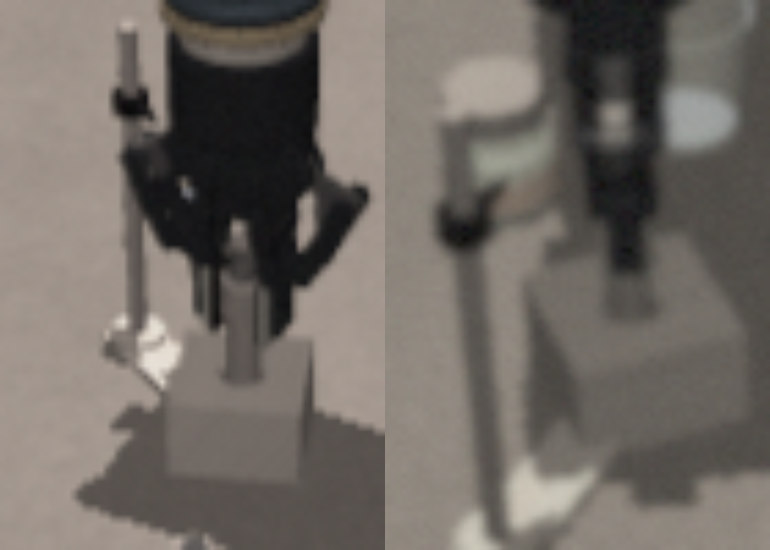

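It's seated: contact is stiff, and the tube shows entering the well at side crop (243,378). Now I'll release it.

Emit:
play_rows(
  rows=[
    {"tx":0,"ty":0,"tz":-0.1,"ax":0,"ay":0,"az":0},
    {"tx":0,"ty":0,"tz":0,"ax":0,"ay":0,"az":0},
    {"tx":0,"ty":0,"tz":0,"ax":0,"ay":0,"az":0},
    {"tx":0,"ty":0,"tz":0,"ax":0,"ay":0,"az":0},
    {"tx":0,"ty":0,"tz":0,"ax":0,"ay":0,"az":0},
    {"tx":0,"ty":0,"tz":0,"ax":0,"ay":0,"az":0},
  ],
  claw=5,
)

```text
time_s: 13.0
tool_pos: [0.5665, -0.0331, 0.0702]
ee_rot: [-2.426, -1.996, 0.0]
ft_force: [-0.1, -0.9, -0.4]
grip_width: 0.0501
```

Emit:
play_rows(
  rows=[
    {"tx":0,"ty":0,"tz":-1,"ax":0,"ay":0,"az":0},
    {"tx":0,"ty":0,"tz":-2,"ax":0,"ay":0,"az":0},
    {"tx":0,"ty":0,"tz":-3,"ax":0,"ay":0,"az":0},
    {"tx":0,"ty":0,"tz":-3,"ax":0,"ay":0,"az":0},
    {"tx":0,"ty":0,"tz":-3,"ax":0,"ay":0,"az":0},
    {"tx":0,"ty":0,"tz":-4,"ax":0,"ay":0,"az":0},
    {"tx":0,"ty":0,"tz":-2,"ax":0,"ay":0,"az":0},
    {"tx":0,"ty":0,"tz":0,"ax":0,"ay":0,"az":0},
    {"tx":0,"ty":0,"tz":0,"ax":0,"ay":0,"az":0},
  ],
)

```text
time_s: 13.9
tool_pos: [0.5663, -0.0331, 0.2503]
ee_rot: [2.426, 1.996, 0.0]
ft_force: [-0.9, 0.1, 1.0]
grip_width: 0.0499
```

Run:
```python
from h import *
import pickle
p=robot.grab_frame("wrist"); save(p,"wrist7"); pickle.dump(p,open("wrist7.pkl","wb"))
delta([.41,-.309,.3])
q=robot.grab_frame("side"); s=robot.grab_frame("scene"); pickle.dump((q,s),open("ss7.pkl","wb"))
cv2.imwrite("pics/s7c.png",np.hstack([cv2.resize(q["pixels"][150:250,235:305],None,fx=5.5,fy=5.5),cv2.resize(s["pixels"][190:290,210:280],None,fx=5.5,fy=5.5)]))
X,uv=cloud(p,fish=True)
for z in (.06,.07,.09,.1,.11,.12,.127):
    k=(np.hypot(X[:,0]-.567,X[:,1]+.0315)<.03)&(abs(X[:,2]-z)<.004)
    if k.sum()>3: print(z,k.sum(),np.round(X[k].min(0),4),np.round(X[k].max(0),4))
```

```text
t 13.95 tcp [ 0.566  -0.0331  0.2495] toolx [ 0.193  0.981 -0.   ] tooly [ 0.981 -0.193 -0.001] z [-0.001  0.    -1.   ] F [ 0.2  1.2 -0.6] w 0.0501
tool shift cm [-30.08 -10.    -5.03]
0.06 11 [ 0.5622 -0.0243  0.056 ] [ 0.5712 -0.0208  0.0634]
0.09 40 [ 0.5518 -0.0283  0.0861] [ 0.5762 -0.0156  0.0937]
0.1 91 [ 0.5507 -0.0333  0.096 ] [ 0.5757 -0.0149  0.104 ]
0.11 45 [ 0.553  -0.0385  0.106 ] [ 0.574  -0.0194  0.1139]
0.12 66 [ 0.5541 -0.0312  0.1162] [ 0.5701 -0.019   0.124 ]
0.127 260 [ 0.5541 -0.0338  0.123 ] [ 0.5699 -0.0188  0.1295]
```

View pics/wrist7.png

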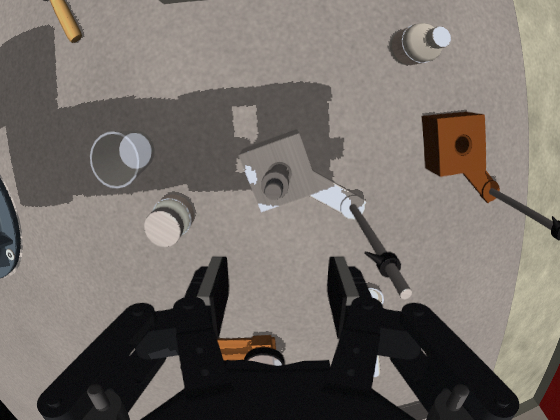

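View pics/s7c.png

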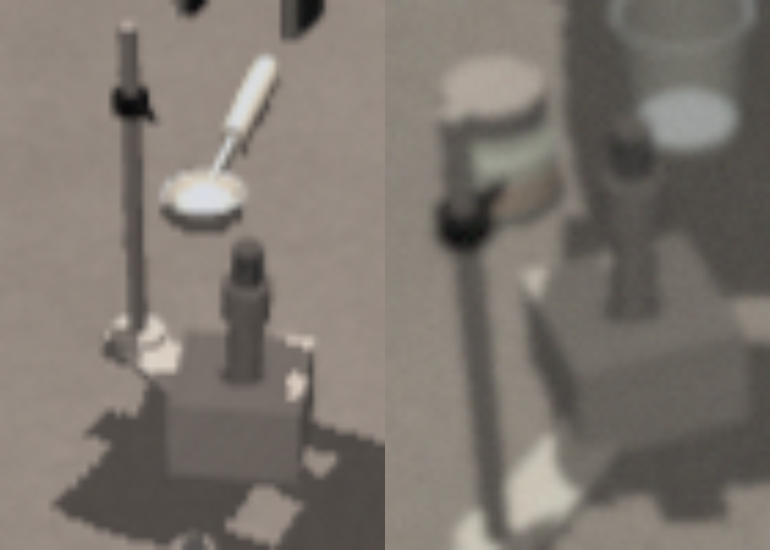

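The riser stands seated and released: its top is at z≈0.1275, centre about (0.562,-0.027), with a slight lean. Next, the pointer tip's height from several views.

Run:
```python
from h import *
import pickle
p=pickle.load(open("wrist7.pkl","rb")); q,s=pickle.load(open("ss7.pkl","rb"))
a=cv2.resize(p["pixels"][235:295,345:405],None,fx=6,fy=6,interpolation=cv2.INTER_CUBIC)
w4=pickle.load(open("wrist4.pkl","rb"));b=cv2.resize(w4["pixels"][235:295,420:480],None,fx=6,fy=6,interpolation=cv2.INTER_CUBIC)
c=cv2.resize(s["pixels"][210:240,215:245],None,fx=12,fy=12,interpolation=cv2.INTER_CUBIC)
d=cv2.resize(q["pixels"][155:185,245:275],None,fx=12,fy=12,interpolation=cv2.INTER_CUBIC)
cv2.imwrite("pics/ptr.png",np.vstack([np.hstack([a,b]),np.hstack([c,d])])[:,:]);
```

```text
(no output)
```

View pics/ptr.png

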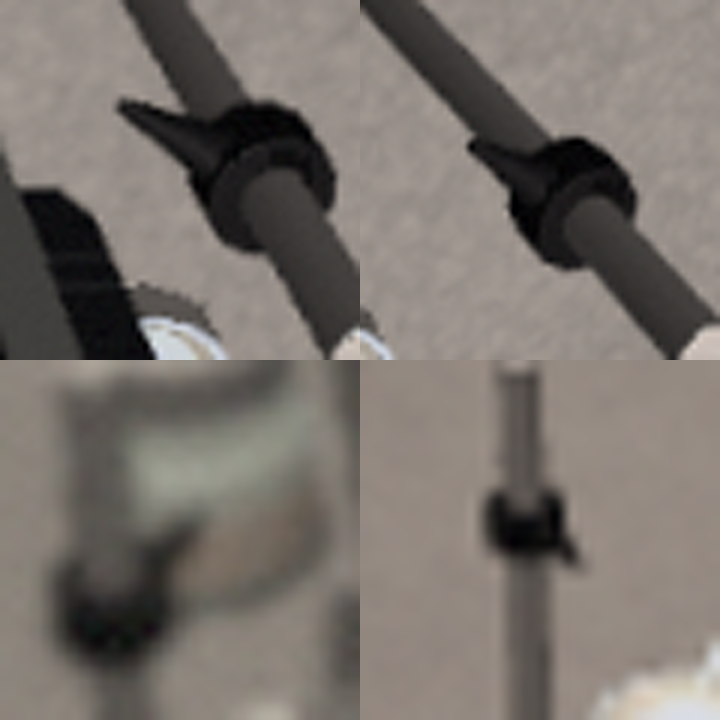

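Run:
```python
from h import *
import pickle, itertools
p=pickle.load(open("wrist7.pkl","rb")); q,s=pickle.load(open("ss7.pkl","rb")); w4=pickle.load(open("wrist4.pkl","rb"))
def tri(l):
    A=np.zeros((3,3));b=np.zeros(3)
    for c,u,f in l:
        o,d=origin_dir(c,u,f);d=d[0]/np.linalg.norm(d[0]);I=np.eye(3)-np.outer(d,d);A+=I;b+=I@o
    return np.round(np.linalg.solve(A,b),4)
L=[(p,(365.2,252.5),1),(w4,(438.7,259.3),1),(s,(231.7,223.75),0),(q,(263.3,172.1),0)]
print("all",tri(L))
for a,b in itertools.combinations(range(4),2): print(a,b,tri([L[a],L[b]]))
xy=np.array([.629,-.083])
for c,u,f in L:   # height where ray closest to known plumb line
    o,d=origin_dir(c,u,f);d=d[0]; t=((xy-o[:2])@d[:2])/(d[:2]@d[:2]); print("h",np.round(o+t*d,4))
# collar mid depth clouds
for c,f in ((p,1),(w4,1),(s,0),(q,0)):
    X,uv=cloud(c,fish=f); k=(np.hypot(X[:,0]-.648,X[:,1]+.1)<.03)&(X[:,2]>.1)&(X[:,2]<.2)&(c["pixels"][uv[:,1],uv[:,0]].max(1)<45)
    print(k.sum(),np.round(X[k].min(0),3),np.round(X[k].max(0),3),np.round(np.median(X[k],0),3))
```

```text
all [ 0.6297 -0.0836  0.1579]
0 1 [ 0.6288 -0.0832  0.1599]
0 2 [ 0.6294 -0.0834  0.158 ]
0 3 [ 0.6301 -0.0849  0.1563]
1 2 [ 0.6297 -0.0835  0.1583]
1 3 [ 0.6312 -0.0866  0.1552]
2 3 [ 0.6299 -0.0827  0.1577]
h [ 0.6289 -0.083   0.1598]
h [ 0.6287 -0.0832  0.1601]
h [ 0.629  -0.0828  0.1572]
h [ 0.63   -0.0827  0.1575]
387 [ 0.629 -0.108  0.137] [ 0.657 -0.082  0.175] [ 0.643 -0.092  0.164]
288 [ 0.628 -0.107  0.132] [ 0.657 -0.083  0.171] [ 0.643 -0.092  0.163]
36 [ 0.648 -0.106  0.158] [ 0.66  -0.092  0.168] [ 0.658 -0.101  0.164]
21 [ 0.638 -0.104  0.156] [ 0.658 -0.086  0.164] [ 0.647 -0.093  0.162]
```

Run:
```python
from h import *
import pickle
q,s=pickle.load(open("ss7.pkl","rb")); print(np.round(robot.sense()["joint_positions"],3))
for c in (s,q):
    X,uv=cloud(c); k=(X[:,0]>.3)&(X[:,0]<.58)&(abs(X[:,1]+.31)<.06)&(X[:,2]>.032)&(X[:,2]<.06)&(c["pixels"][uv[:,1],uv[:,0]].max(1)<70)
    Q=X[k]; h=Q[Q[:,0]<.45]; print(len(h),np.polyfit(h[:,0],h[:,1],1),np.round(Q.min(0),3),np.round(Q.max(0),3))
delta([.41,-.309,.26])
```

```text
[-0.14   0.365  1.585  0.     1.194  0.053]
154 [-0.06909183 -0.28289349] [ 0.36  -0.348  0.033] [ 0.522 -0.289  0.051]
140 [-0.0654433  -0.28294912] [ 0.355 -0.352  0.032] [ 0.52  -0.283  0.047]
t 14.05 tcp [ 0.566  -0.033   0.2491] toolx [ 0.193  0.981 -0.   ] tooly [ 0.981 -0.193 -0.002] z [-0.002  0.    -1.   ] F [-0.6 -0.1  0.4] w 0.05
tool shift cm [-30.08  -9.99  -1.06]
```

Emit:
play_rows(
  rows=[
    {"tx":0,"ty":0,"tz":0,"ax":0,"ay":0,"az":7.5},
    {"tx":0,"ty":0,"tz":0,"ax":0,"ay":0,"az":7.5},
    {"tx":0,"ty":0,"tz":0,"ax":0,"ay":0,"az":7.5},
    {"tx":0,"ty":0,"tz":0,"ax":0,"ay":0,"az":7.5},
    {"tx":0,"ty":0,"tz":0,"ax":0,"ay":0,"az":7.5},
    {"tx":0,"ty":0,"tz":0,"ax":0,"ay":0,"az":7.5},
    {"tx":0,"ty":0,"tz":0,"ax":0,"ay":0,"az":7.5},
    {"tx":0,"ty":0,"tz":0,"ax":0,"ay":0,"az":7.5},
    {"tx":0,"ty":0,"tz":0,"ax":0,"ay":0,"az":7.5},
    {"tx":0,"ty":0,"tz":0,"ax":0,"ay":0,"az":7.5},
    {"tx":0,"ty":0,"tz":0,"ax":0,"ay":0,"az":7.5},
    {"tx":0,"ty":0,"tz":0,"ax":0,"ay":0,"az":0},
  ],
  claw=5,
)

```text
time_s: 15.25
tool_pos: [0.5662, -0.0331, 0.2493]
ee_rot: [-3.14, 0.102, 0.003]
ft_force: [0.3, -0.4, -0.6]
grip_width: 0.0504
```

Run:
```python
from h import *
delta([.412,-.311,.2])
```

```text
t 15.25 tcp [ 0.5662 -0.0331  0.2493] toolx [ 0.998 -0.065 -0.002] tooly [-0.065 -0.998 -0.   ] z [-0.002  0.    -1.   ] F [ 0.3 -0.4 -0.6] w 0.0504
tool shift cm [-13.57  28.73   4.95]
```

Emit:
play_rows(
  rows=[
    {"tx":-1.7,"ty":3.6,"tz":0,"ax":0,"ay":0,"az":0},
    {"tx":-1.7,"ty":3.6,"tz":0,"ax":0,"ay":0,"az":0},
    {"tx":-1.7,"ty":3.6,"tz":0,"ax":0,"ay":0,"az":0},
    {"tx":-1.7,"ty":3.6,"tz":0,"ax":0,"ay":0,"az":0},
    {"tx":-1.7,"ty":3.6,"tz":0,"ax":0,"ay":0,"az":0},
    {"tx":-1.7,"ty":3.6,"tz":1,"ax":0,"ay":0,"az":0},
    {"tx":-1.7,"ty":3.6,"tz":2,"ax":0,"ay":0,"az":0},
    {"tx":-1.7,"ty":3.5,"tz":2,"ax":0,"ay":0,"az":0},
    {"tx":0,"ty":0,"tz":0,"ax":0,"ay":0,"az":0},
    {"tx":0,"ty":0,"tz":0,"ax":0,"ay":0,"az":0},
    {"tx":0,"ty":0,"tz":0,"ax":0,"ay":0,"az":0},
  ],
)

```text
time_s: 16.35
tool_pos: [0.4133, -0.3105, 0.2006]
ee_rot: [3.14, -0.095, 0.001]
ft_force: [-0.3, -0.3, -0.4]
grip_width: 0.05
```

Run:
```python
from h import *
import pickle
p=robot.grab_frame("wrist"); save(p,"wrist8"); pickle.dump(p,open("wrist8.pkl","wb"))
delta([.412,-.311,.2])
print([(round(r["confidence"],2),np.round(r["position"],1).tolist()) for r in robot.tip_of(p,"lens")])
X,uv=cloud(p,fish=True)
k=(X[:,0]>.3)&(X[:,0]<.58)&(abs(X[:,1]+.31)<.06)&(X[:,2]>.034)&(X[:,2]<.07)&(p["pixels"][uv[:,1],uv[:,0]].max(1)<70)
Q=X[k]; h=Q[(Q[:,0]<.445)]; print(len(h),np.polyfit(h[:,0],h[:,1],1),np.round(Q.min(0),3),np.round(Q.max(0),3))
for x in np.arange(.36,.53,.01):
    j=abs(Q[:,0]-x)<.004
    if j.sum()>3: print(round(x,2),j.sum(),np.round([Q[j,1].min(),Q[j,1].max(),np.median(Q[j,2]),Q[j,2].max()],4))
```

```text
t 16.4 tcp [ 0.4134 -0.3103  0.2007] toolx [ 0.998 -0.06   0.001] tooly [-0.06  -0.998  0.   ] z [ 0.001 -0.    -1.   ] F [-0.  -0.6  0.4] w 0.0497
tool shift cm [-0.14  0.08  0.07]
[(0.88, [286.5, 105.2]), (0.25, [77.8, 184.2])]
1311 [-0.07899723 -0.28168408] [ 0.353 -0.351  0.034] [ 0.518 -0.289  0.049]
0.36 102 [-0.3169 -0.3034  0.0464  0.048 ]
0.37 102 [-0.3173 -0.304   0.0464  0.0482]
0.38 114 [-0.3188 -0.3046  0.0463  0.0482]
0.39 112 [-0.3193 -0.3053  0.0464  0.0478]
0.4 107 [-0.3198 -0.3069  0.0462  0.0489]
0.41 120 [-0.3213 -0.3075  0.0462  0.048 ]
0.42 119 [-0.3218 -0.3081  0.0461  0.0477]
0.43 126 [-0.3223 -0.3087  0.0462  0.0481]
0.44 132 [-0.3237 -0.3094  0.0461  0.0478]
0.45 125 [-0.3242 -0.3109  0.0459  0.0483]
0.46 212 [-0.3404 -0.3     0.0449  0.047 ]
0.47 101 [-0.3482 -0.2923  0.0449  0.0468]
0.48 82 [-0.3505 -0.2892  0.045   0.0466]
0.49 81 [-0.3511 -0.2888  0.0447  0.0463]
0.5 88 [-0.3494 -0.2913  0.0446  0.0466]
0.51 143 [-0.3435 -0.2966  0.0447  0.0465]
0.52 35 [-0.3278 -0.3098  0.0454  0.0472]
```

View pics/wrist8.png

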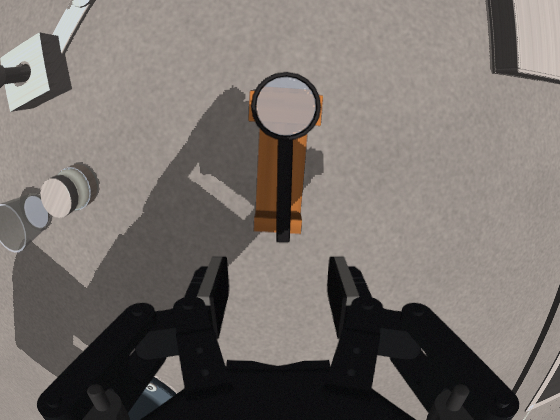

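The loupe's lens is at wrist (286,105), and its handle runs straight down the image. Depth gives lens centre (0.488,-0.320), axis about -4.6°, and handle top z 0.046.

Run:
```python
from h import *
delta([.4130,-.3144,.022])
```

```text
t 16.45 tcp [ 0.4134 -0.3103  0.2008] toolx [ 0.998 -0.061  0.001] tooly [-0.061 -0.998  0.   ] z [ 0.001 -0.    -1.   ] F [0.3 0.4 0.5] w 0.05
tool shift cm [-0.03  0.41 17.88]
```

Emit:
play_rows(
  rows=[
    {"tx":0,"ty":0.4,"tz":0,"ax":0,"ay":0,"az":1.1},
    {"tx":0,"ty":0,"tz":3,"ax":0,"ay":0,"az":0},
    {"tx":0,"ty":0,"tz":4,"ax":0,"ay":0,"az":0},
    {"tx":0,"ty":0,"tz":4,"ax":0,"ay":0,"az":0},
    {"tx":0,"ty":0,"tz":2,"ax":0,"ay":0,"az":0},
    {"tx":0,"ty":0,"tz":2,"ax":0,"ay":0,"az":0},
    {"tx":0,"ty":0,"tz":1.5,"ax":0,"ay":0,"az":0},
    {"tx":0,"ty":0,"tz":1.2,"ax":0,"ay":0,"az":0},
    {"tx":0,"ty":0,"tz":0,"ax":0,"ay":0,"az":0},
    {"tx":0,"ty":0,"tz":0,"ax":0,"ay":0,"az":0},
    {"tx":0,"ty":0,"tz":0,"ax":0,"ay":0,"az":0},
  ],
)

```text
time_s: 17.55
tool_pos: [0.4129, -0.3153, 0.0241]
ee_rot: [3.138, -0.129, 0.002]
ft_force: [-0.3, 0.7, -0.4]
grip_width: 0.0501
```

Run:
```python
from h import *
p=robot.grab_frame("wrist"); save(p,"wrist9")
delta([.4130,-.3144,.022])
```

```text
t 17.6 tcp [ 0.4129 -0.3153  0.0241] toolx [ 0.997 -0.082  0.001] tooly [-0.082 -0.997  0.001] z [ 0.001 -0.001 -1.   ] F [-0.3 -0.3 -0.3] w 0.0503
tool shift cm [ 0.   -0.09  0.21]
```

View pics/wrist9.png

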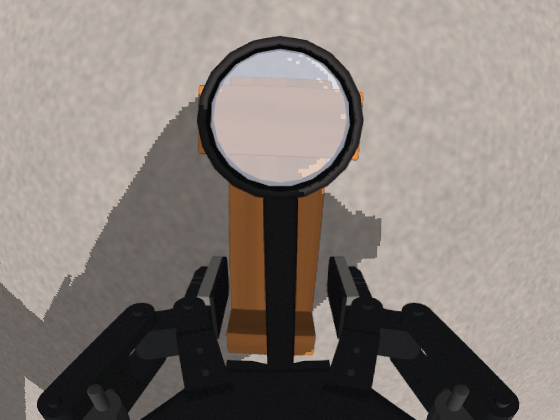

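Emit:
play_rows(
  rows=[
    {"tx":0,"ty":-0.1,"tz":0.3,"ax":0,"ay":0,"az":0},
    {"tx":0,"ty":0,"tz":0,"ax":0,"ay":0,"az":0},
    {"tx":0,"ty":0,"tz":0,"ax":0,"ay":0,"az":0},
  ],
)

```text
time_s: 17.9
tool_pos: [0.4125, -0.314, 0.0204]
ee_rot: [3.139, -0.129, 0.0]
ft_force: [0.5, 0.5, -1.2]
grip_width: 0.0499
```

Emit:
play_rows(
  rows=[
    {"tx":0,"ty":0,"tz":0,"ax":0,"ay":0,"az":0},
    {"tx":0,"ty":0,"tz":0,"ax":0,"ay":0,"az":0},
    {"tx":0,"ty":0,"tz":0,"ax":0,"ay":0,"az":0},
    {"tx":0,"ty":0,"tz":0,"ax":0,"ay":0,"az":0},
    {"tx":0,"ty":0,"tz":0,"ax":0,"ay":0,"az":0},
    {"tx":0,"ty":0,"tz":0,"ax":0,"ay":0,"az":0},
    {"tx":0,"ty":0,"tz":0,"ax":0,"ay":0,"az":0},
    {"tx":0,"ty":0,"tz":0,"ax":0,"ay":0,"az":0},
    {"tx":0,"ty":0,"tz":0,"ax":0,"ay":0,"az":0},
  ],
  claw=0,
  force=60,
)

```text
time_s: 18.8
tool_pos: [0.4126, -0.3141, 0.0205]
ee_rot: [3.139, -0.129, 0.0]
ft_force: [-1.1, -0.4, 5.1]
grip_width: 0.0129
```

Emit:
play_rows(
  rows=[
    {"tx":0,"ty":0,"tz":-0.5,"ax":0,"ay":0,"az":0},
    {"tx":0,"ty":0,"tz":-1,"ax":0,"ay":0,"az":0},
    {"tx":0,"ty":0,"tz":-2,"ax":0,"ay":0,"az":0},
    {"tx":0,"ty":0,"tz":-3,"ax":0,"ay":0,"az":0},
    {"tx":0,"ty":0,"tz":-3,"ax":0,"ay":0,"az":0},
    {"tx":0,"ty":0,"tz":-3,"ax":0,"ay":0,"az":0},
    {"tx":0,"ty":0,"tz":-3,"ax":0,"ay":0,"az":0},
    {"tx":0,"ty":0,"tz":-2,"ax":0,"ay":0,"az":0},
    {"tx":0,"ty":0,"tz":0,"ax":0,"ay":0,"az":0},
    {"tx":0,"ty":0,"tz":0,"ax":0,"ay":0,"az":0},
    {"tx":0,"ty":0,"tz":0,"ax":0,"ay":0,"az":0},
  ],
)

```text
time_s: 19.9
tool_pos: [0.412, -0.3135, 0.1941]
ee_rot: [-3.138, 0.129, 0.003]
ft_force: [-0.0, -0.4, -0.9]
grip_width: 0.0127
```

```bash
cat >> h.py <<'E'
def loupe_fit(p):
    s=robot.sense(); M=R.from_rotvec(s["ee_rot"]).as_matrix(); t=s["tool_pos"]
    X,uv=cloud(p,fish=True); Y=(X-t)@M   # tool frame
    dark=p["pixels"][uv[:,1],uv[:,0]].max(1)<70
    k=dark&(Y[:,0]>.02)&(Y[:,0]<.13)&(abs(Y[:,1])<.045)&(abs(Y[:,2]+.022)<.03)
    Q=Y[k]; A=np.c_[Q[:,:2],np.ones(len(Q))]
    rim=Q[np.hypot(Q[:,0]-.075,Q[:,1])>.02]
    h=Q[(Q[:,0]>.025)&(Q[:,0]<.04)]
    print("n",len(Q),"handle y",np.round((h[:,1].min()+h[:,1].max())/2,4),"z",np.round(np.median(h[:,2]),4))
    r=Q[Q[:,0]>.05]; (c,rad)=cv2.minEnclosingCircle(r[:,:2].astype(np.float32))
    cf=np.linalg.lstsq(np.c_[r[:,:2],np.ones(len(r))],r[:,2],rcond=None)[0]
    print("rim centre tool",np.round(c,4),"rad",round(rad,4),"top plane slope",np.round(cf,4))
    zt=cf@[c[0],c[1],1]
    w=M@np.array([c[0],c[1],zt])+t; nrm=M@np.array([-cf[0],-cf[1],1]); nrm/=np.linalg.norm(nrm)
    print("rim top centre world",np.round(w,4),"tilt",round(float(np.arccos(min(1,abs(nrm[2])))),3),"lens mid z~",round(w[2]-.007,4))
    return w
E
python3 - <<'E'
from h import *
import pickle
p=robot.grab_frame("wrist"); save(p,"wrist10"); pickle.dump(p,open("wrist10.pkl","wb"))
delta([.487,-.02,.22]); loupe_fit(p)
q=robot.grab_frame("side"); save(q,"side10")
E
```

```text
t 19.95 tcp [ 0.412  -0.3136  0.1941] toolx [ 0.997 -0.082 -0.002] tooly [-0.082 -0.997 -0.001] z [-0.002  0.001 -1.   ] F [ 0.5 -0.1 -1.1] w 0.0128
tool shift cm [  5.06 -29.88  -2.56]
n 8530 handle y -0.0019 z -0.0257
rim centre tool [ 0.075  -0.0016] rad 0.0318 top plane slope [-0.0046  0.0004 -0.023 ]
rim top centre world [ 0.4869 -0.3181  0.2173] tilt 0.003 lens mid z~ 0.2103
```

View pics/wrist10.png

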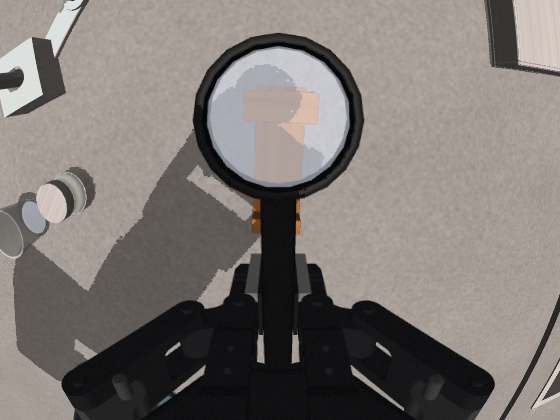

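View pics/side10.png

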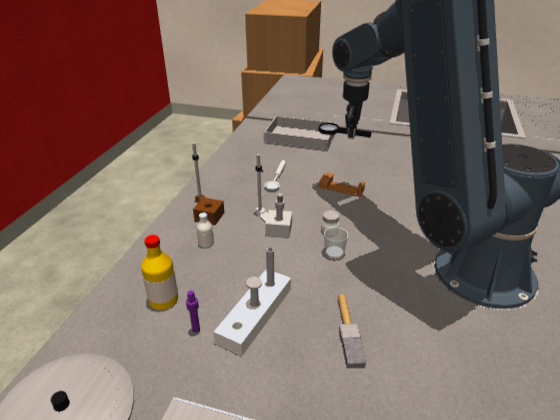

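The loupe is held level (tilt 0.003 rad), with the lens centre 75 mm ahead of the tool and about 16.5 mm above the TCP. I'll carry it over the riser at this height.

Run:
```python
from h import *
delta([.487,-.0224,.2])
```

```text
t 20.0 tcp [ 0.4121 -0.3136  0.1942] toolx [ 0.997 -0.082 -0.002] tooly [-0.082 -0.997 -0.001] z [-0.002  0.001 -1.   ] F [ 0.5 -0.2 -1.9] w 0.0128
tool shift cm [  5.07 -29.64  -0.55]
```

Emit:
play_rows(
  rows=[
    {"tx":0.3,"ty":-1.5,"tz":-0.6,"ax":0,"ay":0,"az":0},
    {"tx":0.5,"ty":-3,"tz":0,"ax":0,"ay":0,"az":0},
    {"tx":0.5,"ty":-3,"tz":0,"ax":0,"ay":0,"az":0},
    {"tx":0.5,"ty":-3,"tz":0,"ax":0,"ay":0,"az":0},
    {"tx":0.5,"ty":-3,"tz":0,"ax":0,"ay":0,"az":0},
    {"tx":0.5,"ty":-3,"tz":0,"ax":0,"ay":0,"az":0},
    {"tx":0.5,"ty":-3,"tz":0,"ax":0,"ay":0,"az":0},
    {"tx":0.5,"ty":-3,"tz":0,"ax":0,"ay":0,"az":0},
    {"tx":0.5,"ty":-3,"tz":0,"ax":0,"ay":0,"az":0},
    {"tx":0.5,"ty":-2.5,"tz":0,"ax":0,"ay":0,"az":0},
    {"tx":0.3,"ty":-1.6,"tz":0,"ax":0,"ay":0,"az":0},
    {"tx":0,"ty":0,"tz":0,"ax":0,"ay":0,"az":0},
  ],
)

```text
time_s: 21.2
tool_pos: [0.4876, -0.021, 0.2012]
ee_rot: [-3.139, 0.125, 0.001]
ft_force: [-1.1, -0.4, -1.1]
grip_width: 0.0132
```

Emit:
play_rows(
  rows=[
    {"tx":0,"ty":0,"tz":0,"ax":0,"ay":0,"az":0},
    {"tx":0,"ty":0,"tz":0,"ax":0,"ay":0,"az":0},
  ],
)

```text
time_s: 21.4
tool_pos: [0.4874, -0.0235, 0.2012]
ee_rot: [3.139, -0.13, -0.001]
ft_force: [-0.8, -0.2, -1.9]
grip_width: 0.0127
```

Run:
```python
from h import *
import pickle
p=robot.grab_frame("wrist"); save(p,"wrist11"); pickle.dump(p,open("wrist11.pkl","wb"))
delta([.487,-.0224,.1435]); loupe_fit(p)
q=robot.grab_frame("side"); s=robot.grab_frame("scene"); pickle.dump((q,s),open("ss11.pkl","wb"))
cv2.imwrite("pics/s11c.png",np.hstack([cv2.resize(q["pixels"][130:240,235:325],None,fx=5,fy=5),cv2.resize(s["pixels"][150:260,190:260],None,fx=5,fy=5)]))
for c,f in ((p,1),(q,0),(s,0)):
    X,uv=cloud(c,fish=f); k=(np.hypot(X[:,0]-.563,X[:,1]+.028)<.025)&(abs(X[:,2]-.1265)<.004)
    if k.sum()>3: print(k.sum(),np.round(X[k].min(0),4),np.round(X[k].max(0),4),np.round(X[k].mean(0),4))
```

```text
t 21.45 tcp [ 0.4874 -0.0237  0.2013] toolx [ 0.997 -0.083 -0.   ] tooly [-0.083 -0.997  0.   ] z [-0. -0. -1.] F [-0.4  0.3 -1.2] w 0.0129
tool shift cm [-0.05 -0.13  5.78]
n 8552 handle y -0.0019 z -0.0256
rim centre tool [ 0.075  -0.0019] rad 0.0319 top plane slope [-0.0048  0.0003 -0.0229]
rim top centre world [ 0.5623 -0.028   0.2245] tilt 0.005 lens mid z~ 0.2175
14 [ 0.5572 -0.0354  0.1227] [ 0.5696 -0.0185  0.1269] [ 0.5643 -0.0253  0.1249]
40 [ 0.5569 -0.0346  0.1227] [ 0.5722 -0.0198  0.1303] [ 0.5658 -0.027   0.1275]
```

View pics/wrist11.png

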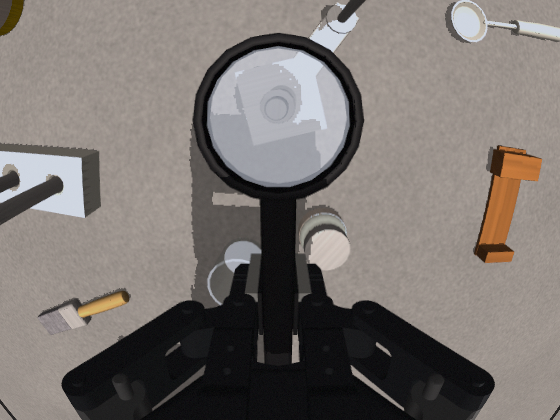

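View pics/s11c.png

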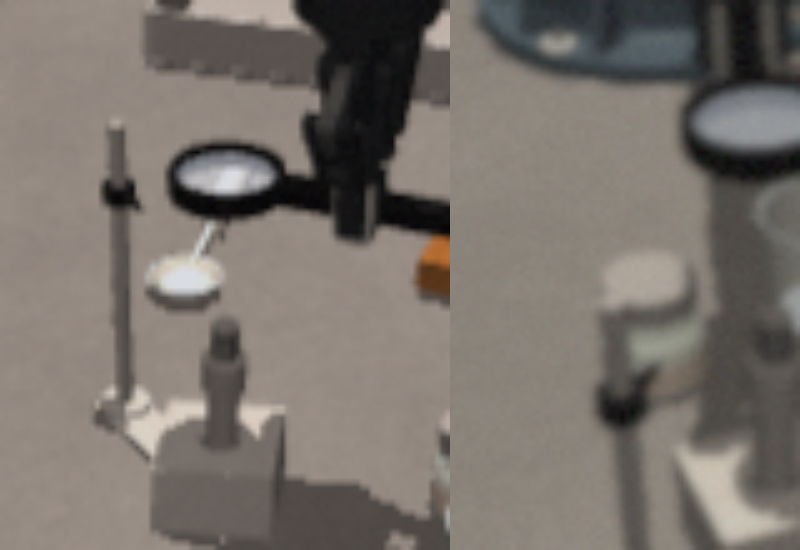

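The riser's top shows through the lens at about (276,108), close to the lens centre (278,116). I'll refine and then go down.

Run:
```python
from h import *
import pickle
p=pickle.load(open("wrist11.pkl","rb"))
cv2.imwrite("pics/w11c.png",cv2.resize(p["pixels"][30:200,190:370],None,fx=3.3,fy=3.3,interpolation=cv2.INTER_CUBIC))
o,d=origin_dir(p,(276,108),True); d=d[0]; print(np.round(o+(.127-o[2])/d[2]*d,4))
q,s=pickle.load(open("ss11.pkl","rb"))
for c in (q,s): print(proj(c,[.562,-.027,.127]),proj(c,[.5645,-.0265,.127]))
```

```text
[ 0.5624 -0.0269  0.127 ]
[[280.51259253 194.39956379]] [[279.60550855 194.35871805]]
[[254.45896417 212.88618832]] [[254.91923985 213.51558261]]
```

Emit:
play_rows(
  rows=[
    {"tx":0,"ty":0,"tz":1,"ax":0,"ay":0,"az":0},
    {"tx":0,"ty":0,"tz":1.5,"ax":0,"ay":0,"az":0},
    {"tx":0,"ty":0,"tz":1.5,"ax":0,"ay":0,"az":0},
    {"tx":0,"ty":0,"tz":1,"ax":0,"ay":0,"az":0},
    {"tx":0,"ty":0,"tz":0.5,"ax":0,"ay":0,"az":0},
    {"tx":0,"ty":0,"tz":0,"ax":0,"ay":0,"az":0},
    {"tx":0,"ty":0,"tz":0,"ax":0,"ay":0,"az":0},
    {"tx":0,"ty":0,"tz":0,"ax":0,"ay":0,"az":0},
  ],
)

```text
time_s: 22.35
tool_pos: [0.488, -0.0232, 0.1468]
ee_rot: [3.139, -0.129, 0.002]
ft_force: [0.0, 0.3, -0.3]
grip_width: 0.0131
```

View pics/w11c.png

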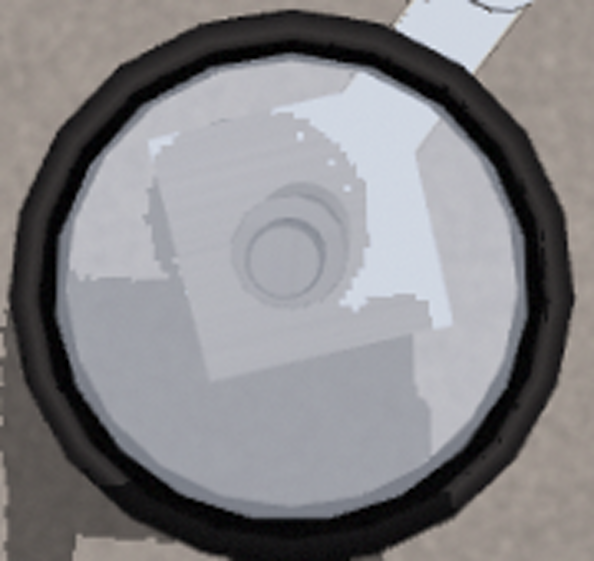

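Run:
```python
from h import *
import pickle
p=robot.grab_frame("wrist"); save(p,"wrist12"); pickle.dump(p,open("wrist12.pkl","wb"))
delta([.487,-.0224,.1435]); loupe_fit(p)
q=robot.grab_frame("side"); s=robot.grab_frame("scene"); pickle.dump((q,s),open("ss12.pkl","wb"))
cv2.imwrite("pics/s12c.png",np.hstack([cv2.resize(q["pixels"][130:240,235:325],None,fx=5,fy=5),cv2.resize(s["pixels"][150:260,190:260],None,fx=5,fy=5)]))
cv2.imwrite("pics/w12c.png",cv2.resize(p["pixels"][20:220,180:380],None,fx=3,fy=3,interpolation=cv2.INTER_CUBIC))
```

```text
t 22.4 tcp [ 0.488  -0.0232  0.1468] toolx [ 0.997 -0.082  0.001] tooly [-0.082 -0.997  0.   ] z [ 0.001 -0.    -1.   ] F [ 0.5 -0.2 -0.8] w 0.0127
tool shift cm [-0.1  -0.07  0.33]
n 8582 handle y -0.0018 z -0.0256
rim centre tool [ 0.0751 -0.0018] rad 0.032 top plane slope [-0.0045  0.0009 -0.023 ]
rim top centre world [ 0.5629 -0.0276  0.1701] tilt 0.006 lens mid z~ 0.1631
```

View pics/w12c.png

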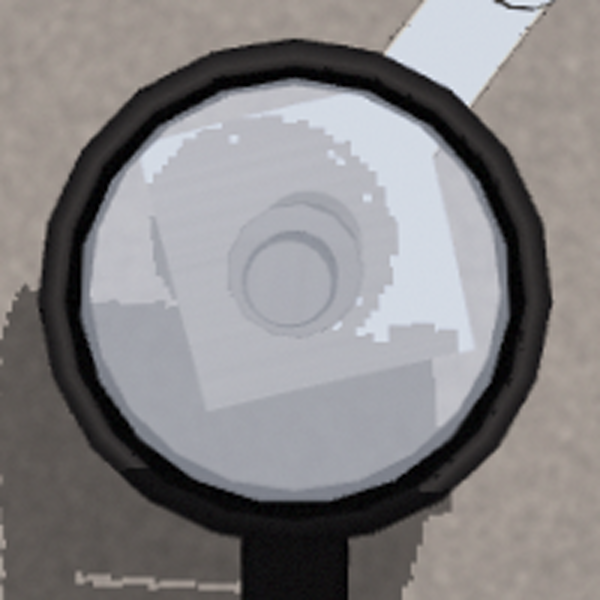

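View pics/s12c.png

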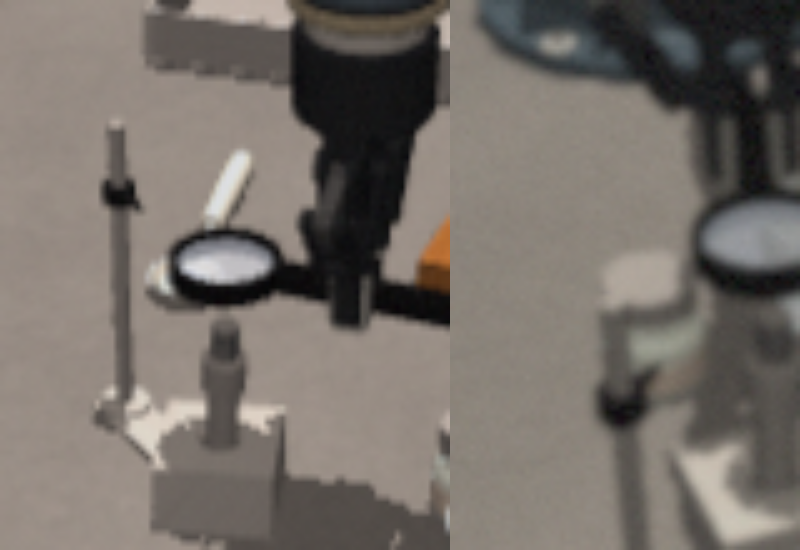

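The lens is centred to about 1 mm and sits near z 0.163. I'll make the last 3 mm down, then let it settle.

Emit:
play_rows(
  rows=[
    {"tx":0,"ty":0,"tz":0.1,"ax":0,"ay":0,"az":0},
    {"tx":0,"ty":0,"tz":0.2,"ax":0,"ay":0,"az":0},
    {"tx":0,"ty":0,"tz":0,"ax":0,"ay":0,"az":0},
    {"tx":0,"ty":0,"tz":0,"ax":0,"ay":0,"az":0},
    {"tx":0,"ty":0,"tz":0,"ax":0,"ay":0,"az":0},
    {"tx":0,"ty":0,"tz":0,"ax":0,"ay":0,"az":0},
    {"tx":0,"ty":0,"tz":0,"ax":0,"ay":0,"az":0},
    {"tx":0,"ty":0,"tz":0,"ax":0,"ay":0,"az":0},
    {"tx":0,"ty":0,"tz":0,"ax":0,"ay":0,"az":0},
    {"tx":0,"ty":0,"tz":0,"ax":0,"ay":0,"az":0},
  ],
)

```text
time_s: 23.5
tool_pos: [0.4876, -0.0232, 0.1433]
ee_rot: [-3.139, 0.129, 0.0]
ft_force: [0.7, 1.5, -1.2]
grip_width: 0.013
```

Run:
```python
from h import *
p=robot.grab_frame("wrist"); delta([.487,-.0224,.1435]); loupe_fit(p)
q=robot.grab_frame("side"); s=robot.grab_frame("scene"); save(q,"side13"); save(s,"scene13")
print(np.abs(robot.sense()["qvel"]).max())
```

```text
t 23.55 tcp [ 0.4877 -0.0232  0.1433] toolx [ 0.997 -0.082  0.   ] tooly [-0.082 -0.997 -0.   ] z [ 0. -0. -1.] F [-0.7  0.7 -1. ] w 0.0127
tool shift cm [-0.07 -0.07 -0.02]
n 8572 handle y -0.0018 z -0.0256
rim centre tool [ 0.0748 -0.0018] rad 0.0319 top plane slope [-0.0043  0.0001 -0.0229]
rim top centre world [ 0.5623 -0.0275  0.1665] tilt 0.004 lens mid z~ 0.1595
0.0026024289265557804
```

View pics/side13.png

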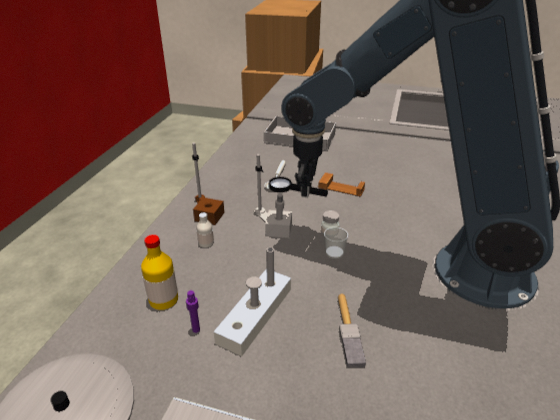

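View pics/scene13.png

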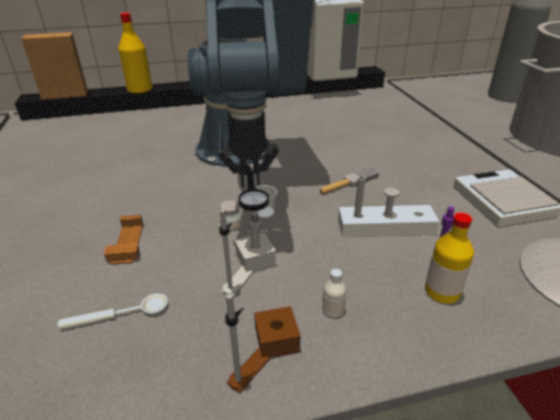

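The lens ring is over the riser at side (280,184) and scene (253,200). The pointer and the things around it are where they were. Handing in.

```bash
python3 -c "
from cell import robot
print(robot.sign_off())"
```

```text
the job is handed in; nothing more can be done
None
```

The riser tube is standing fully down in the aluminium stand's well, released, and the gripper is holding the loupe level over its threaded end. I handed the job in at about 23.7 s; no verdict was reported.

- **Riser:** the top is at z ≈ 0.127 m, which matches full depth. It leans slightly within the well's clearance: I estimate 0.08 rad at most, against a limit of 0.12. I saw no sign that the well was missed.
- **Loupe sideways:** the lens centre is at about (0.562, -0.0275) and the riser top at (0.562, -0.027), so it is centred to about 1 mm. Tilt is about 0.004 rad.
- **Loupe height:** the lens middle is at z ≈ 0.1595 m. The pointer height came out between 0.155 and 0.160 m depending on the camera pair; I aimed for 0.160 m, and the limit is ±8 mm.
- **Rest of the scene:** in the last scene and side pictures, the pointer, the other two tubes and the bystanders look unmoved. I checked these by eye only, not by measurement.

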